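# Lock the donor armrest into its bench bracket

## Robot

A 6-joint arm with a two-finger parallel gripper is mounted at the origin on the work surface. World frame = base frame: x ahead of the robot, y to its left, z up, the work surface at z = 0. Lengths are in m, angles in rad, forces in N, time in s.
With the tool pointing down it reaches from about 0.35 to 0.85 m from the base axis. Payload 8.1 kg.
Tool frame: the origin (TCP) lies on the centre line of the jaws, within the pads' length; the fingertips stand 14 mm ahead of it and the grasp point (between the pads) lies 5 mm behind it; z points along the fingers, y is the direction in which the jaws open and shut (so a half turn about z gives the same grasp; the last joint's range is limited). The gripper opens to 93 mm and grips with 3 to 60 N. Pads are 15 mm wide; open, the fingers measure 128 mm over their backs; the gripper's body (75 mm by 188 mm) begins 65 mm behind the grasp point.
Start: joints at [1.036, 0.13, 1.488, -0, 1.523, -0.085], TCP at [0.261, 0.54, 0.233] pointing down, gripper open.
Joint ranges: [-2.96, 2.96], [-0.89, 2.26], [0.02, 2.5], [-1.34, 4.48], [0, 2.73], [-2.66, 2.66]. Speed limits (rad/s): [2.39, 2.39, 2.79, 3.14, 3.14, 3.14].

## Interface

Orientations are given as a rotation vector (axis times angle).
In Python, from plant import robot gives the robot as it stands.
- The arm moves only by the tool jog_arm, never from a script. Its argument "steps" is a list of rows, each a list of 7 numbers: the closure, from 0 (fully open) to 1 (shut), then the shift along the tool's x, y, z in m, then the turn, a rotation vector about the tool's x, y, z in rad. In form: [[jaw, tx, ty, tz, rx, ry, rz], ...]. A call has 1 to 5 rows; each row is the pose to reach, as a shift and turn from the pose measured when the call began, along the tool's axes at that moment; what a row does not reach only later rows make up. A row lasts 1/8 s, in which the tool goes at most 62.5 mm and 10.7 degrees, less where a joint would pass 70% of its speed; a pose out of reach is approached as far as the arm can. A call with a gripper value outside its range is refused whole. The fingers move at their own pace and stop on an object; "force" is the grip in N (left out, the last holds). Time passes only in rows, so rows that repeat a pose let the fingers close. It gives the time, the measured TCP pose, the force and the opening at its end, in the units of the state.
- robot.read_state(): the state, without advancing time (a new reading comes with each control period).
- robot.read_camera(name): name is "scene" or "side" or "wrist"; returns a dict with "image" (384x512x3 uint8, red, green, blue), "mtx" (3x3 intrinsics, pixels), "extrinsics" (4x4, takes a point from camera to world coordinates); the wrist camera has in their place "tool_from_camera" (4x4, takes a point from camera to tool coordinates, whose origin is the TCP and whose axes are the flange's). Camera axes: x right, y down, z forward; pixel columns grow to the right and rows downward; lengths in m; the calibration is good to about 2 mm. A picture is of the moment at which its call begins: read the wrist's pose just before it. There is no depth.
- robot.close_job(): hands the job in, once; it reports no verdict.
The state is a dict: "t": time; "q": joint angles; "dq": joint speeds; "joint_torque": joint torques, N m; "tool_pos": TCP position; "orientation": TCP orientation; "force": force on the tool from outside, world axes, zero at the start; "wrist_torque": the same for the moment, N m; "opening": finger opening in m.
Only numpy, scipy, OpenCV 4.12 (cv2) and the standard library are available. Lean on these libraries where they do the work, as an engineer would, in place of code of your own. Each camera call takes 0.05 s, during which the arm holds its last target.

## Task

Fit the loose blue armrest into the square bracket tube on the bench, pad upwards: enter its stem in the tube, squeeze the two spring buttons flush with the stem so that it slides in past the tube's rim, then push it on until both buttons pop out through the holes in the tube's sides, and let go. Never force it: if the buttons or your fingers meet the rim, or when it has clicked home, stop pushing. Leave everything else on the bench where it is.

Things in the scene. Friction and masses are not known exactly. Their poses are not given: they have to be found in the camera images.
- armrest: Loose donor armrest, 0.26 kg: blue pad on the end of a metal stem of square section, 22 x 22 mm. Origin on the stem's centre line, midway between its two spring buttons; 11 mm above the bench as it lies there, pad up. Own +x runs along the stem to its tip, +z out of the pad's top. Bare stem from x = -103 mm to the tip; pad from x = -250 to -110 mm, 96 mm wide, z = -11 to +37 mm. Mass centre near x = -105 mm.
- armrest_tip (a point): The stem's tip, on its centre line, 90 mm ahead (+x) of the armrest's origin; same axes. The last 15 mm of the stem are a black plug, at first 0.3 mm proud of the stem, that tapers to 13 x 13 mm.
- button_l (a joint): Brass spring button on the stem's +y side at x = 0: round, 12 mm in diameter, moving straight in along y. Value: how far it is pressed; 0 = out, 5.5 mm proud of the stem's face; 0.0055 = flush. The spring gives 4 N out, 7 N at flush. Its side is straight for 4 mm and stops dead on the tube's rim; only the outer 1.5 mm is bevelled, to a flat top 8 mm across.
- button_r (a joint): The like button on the stem's -y side; same values. Squeezing across the stem presses both. Pressing any part of a button's top presses all of it: with the fingers on the rear half (away from the tip), the front half can pass under the rim before the fingers meet it. Once the rim holds the buttons down they may be let go; they then rub inside the tube (about 4 to 12 N in all to push on).
- bracket_axis (a point): Point on the level axis of the bracket's square steel tube, 85 mm above the bench, in the front face of the white clamp that holds the tube. Own +x runs along the axis into the tube, +z up. The tube is clamped fast, but how far its mouth stands out in front of this point differs from start to start: 40 to 100 mm (the mouth is at x = -40 to -100 mm). It is not measured: see or feel where the rim is.
- bracket: The fixed bracket. Origin on the bench under bracket_axis, same axes. Tube: bore 24 x 24 mm, walls 2.5 mm (29 mm outside), 160 mm long, open at both ends; each side wall (+y, -y) has a round 15 mm hole centred 30 mm inside the mouth, where a button pops out; no other stop. Clamp 45 x 45 mm outside, 60 mm long, hand screw on its +y side. Foot plate 130 x 120 x 10 mm, from x = -30 to +100 mm.
- tape_roll: Bystander: roll of paper tape, 68 mm in diameter, 22 mm high; origin under its centre.
- bottle_orange: Bystander: white bottle with orange label, 60 mm in diameter, 115 mm high; origin under its centre.
- bottle_purple: Bystander: white bottle with purple label, 60 mm in diameter, 115 mm high; origin under its centre.
- tube_rack: Bystander: blue tube rack, 75 x 150 mm, 84 mm high with its sample tubes; origin under its centre.
- dish: Bystander: steel dish, 110 mm in diameter, 35 mm high; origin under its centre.
- grip_ball: Bystander: red grip ball, 58 mm in diameter, lying in the dish; origin at its centre.
- glove_box: Bystander: white and teal glove carton, 125 x 235 mm, 84 mm high; origin under its centre.
- scanner: Bystander: hand scanner lying down, about 135 x 62 mm, 37 mm high; origin under its middle.
Things that resemble listed ones, but are neither listed nor needed, are in the scene too. Leave any pink look-alike of the bracket alone.

How it is judged:
On the way, in this order (a step that is already met when the one before it is completed fails the run):
1. the stem's tip is 20 mm or more inside the tube (x of receiver_c26 in the frame of armrest_tip below 0.061 m and y of armrest_tip in the frame of bracket_axis between -0.004 and 0.004 m and z of armrest_tip in the frame of bracket_axis between -0.004 and 0.004 m), for 0.1 s.
2. let go, both buttons are held pressed in by the tube (contact force between armrest and the fingers below 0.5 N and value of joint each of button_l, button_r above 0.002 m), for 0.05 s.
At the end, for the whole second after the job is handed in: The armrest sits in the tube, pad up (within 0.12 rad), in line with it (within 0.06 rad), both buttons out through the side holes (pressed less than 1.5 mm, 26.5 to 33.5 mm inside the mouth, within 3 mm of the axis), at rest and let go (x of receiver_c26 in the frame of armrest between 0.0475 and 0.0545 m and y of armrest in the frame of bracket_axis between -0.003 and 0.003 m and z of armrest in the frame of bracket_axis between -0.003 and 0.003 m and angle between the x axis of armrest and the x axis of bracket_axis, either way round below 0.06 rad and angle between armrest's own z axis and vertical below 0.12 rad and value of joint each of button_l, button_r below 0.0015 m and linear speed of armrest below 0.01 m/s); the robot touches nothing.
It fails at once if the stem is forced: a spring button pressed on the bracket with more than 18 N (contact force between any of button_l_c0, button_r_c0 and bracket above 18 N).
It fails at once if the gripper or its fingers press on the bracket with more than 25 N (contact force between any of the fingers, the arm and bracket above 25 N).
It fails at once if a bystander is disturbed: tape roll, bottle, tube rack, dish, glove box or scanner moved more than 30 mm, or the ball more than 60 mm (distance of any of tape_roll, bottle_orange, bottle_purple, tube_rack, dish, glove_box, scanner from where it was at the start of the episode above 0.03 m or distance of grip_ball from where it was at the start of the episode above 0.06 m).
It also fails if it takes over 61 s, if anything falls off the work surface, if the arm or the gripper's body presses on something with over 40 N, if the wrist force passes 120 N, or if a joint passes its speed limit or range.

## Working session

There is one attempt and no reset: what is moved stays moved. The work goes in short steps, Python scripts to look and compute and a tool call to move; the robot and the scene stay as the last step left them, time stands still between calls to the robot, and variables do not carry over. Pictures are saved under pics/ and viewed, and the job is handed in when it is done.

Besides the shell and the picture viewer there is one more tool, called after "Request:" by a JSON object that holds its "name" and its "arguments", one argument or row to a line. jog_arm: Moves the arm, as the interface text tells. Its arguments: {"type":"object","properties":{"steps":{"type":"array"},"force":{"type":"number"}},"required":["steps"]}

```bash
mkdir -p pics; ls
python3 - <<'E'
from plant import robot
import cv2
s=robot.read_state();print(s)
for n in ["scene","side","wrist"]:
    c=robot.read_camera(n)
    cv2.imwrite(f"pics/{n}0.png",c["image"][:,:,::-1])
    print(n,c["mtx"].tolist(),(c.get("extrinsics") if "extrinsics" in c else c["tool_from_camera"]).tolist())
E
```

```text
pics
{'t': 0.0, 'q': array([ 1.03560218e+00,  1.31172957e-01,  1.48928915e+00, -3.78515080e-06,
        1.52298398e+00, -8.53807458e-02]), 'dq': array([-0.00055319, -0.00010366, -0.00138369, -0.00123187,  0.00234238,
        0.00159155]), 'joint_torque': array([ 3.29549432e-03, -5.59851122e+01, -4.91743612e+01,  7.69353448e-02,
        3.56179581e-02, -1.84624719e-04]), 'tool_pos': array([0.26056945, 0.53985922, 0.23157496]), 'orientation': array([-7.00497630e-01, -3.06192211e+00,  2.77365213e-03]), 'force': array([-0.32360603,  0.65524749, -0.26426294]), 'wrist_torque': array([-0.00420935,  0.00178335,  0.02034037]), 'opening': 0.09294273836233552}
scene [[477.1838648135613, 0.0, 253.2295613392039], [0.0, 477.1838648135613, 199.26178727950293], [0.0, 0.0, 1.0]] [[0.5604566181950709, 0.5123951533419755, -0.6506455148181673, 1.6619546676900918], [0.8280575576371906, -0.33298422275124634, 0.451045661367759, -0.7246212848088966], [0.014458919782453575, -0.7915634619096574, -0.6109158906169677, 1.1178148641585417], [0.0, 0.0, 0.0, 1.0]]
side [[468.9779797974067, 0.0, 257.6779086306339], [0.0, 468.9779797974067, 183.83012863017234], [0.0, 0.0, 1.0]] [[0.9989253210601861, -0.030698692626452275, 0.03472453334216074, 0.5251573617535602], [-0.04538372971605457, -0.4957715274887858, 0.8672663429469036, -1.262434381392029], [-0.00940850795101602, -0.8679102389086458, -0.4966319534380293, 0.8249474208488844], [0.0, 0.0, 0.0, 1.0]]
wrist [[328.91084572199276, 0.0, 257.69278543293444], [0.0, 328.91084572199276, 191.342508314604], [0.0, 0.0, 1.0]] [[0.0007827871264128643, -0.9635724846360709, -0.2674461704653495, 0.07385155903474595], [0.9999995324189411, 0.0009061304814499529, -0.00033777129379682677, 0.000705543472177883], [0.0005678082520082719, -0.26744578100956584, 0.9635727433951053, -0.15067969935689], [0.0, 0.0, 0.0, 1.0]]
```

View pics/scene0.png

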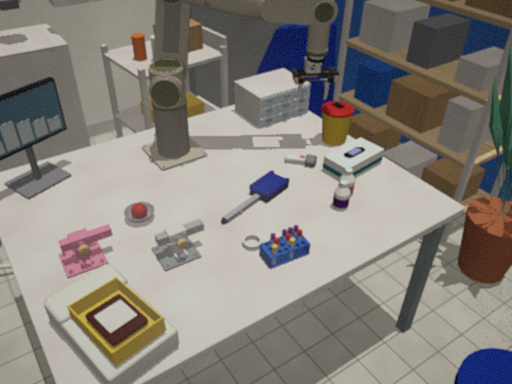

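View pics/side0.png

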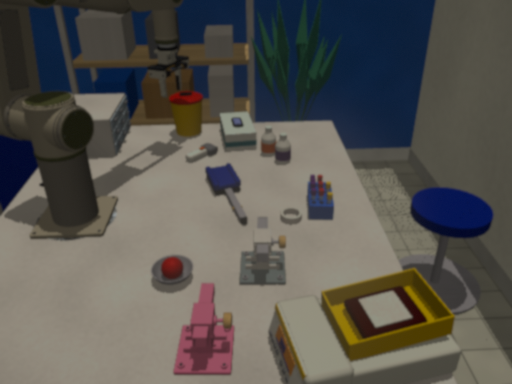

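View pics/wrist0.png

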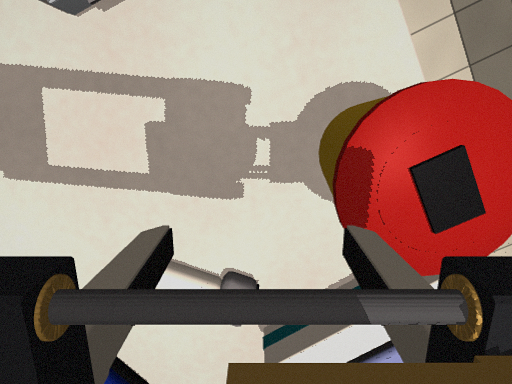

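```bash
cat > h.py <<'E'
import numpy as np,cv2,json
from scipy.spatial.transform import Rotation as R
from plant import robot
def cam(n,save=None):
    s=robot.read_state(); c=robot.read_camera(n); K=np.array(c["mtx"])
    if n=="wrist":
        T=np.eye(4);T[:3,:3]=R.from_rotvec(s["orientation"]).as_matrix();T[:3,3]=s["tool_pos"]
        E=T@np.array(c["tool_from_camera"])
    else: E=np.array(c["extrinsics"])
    if save:
        cv2.imwrite(f"pics/{save}.png",c["image"][:,:,::-1]); np.savez(f"pics/{save}.npz",K=K,E=E)
    return c["image"],K,E
def load(save):
    d=np.load(f"pics/{save}.npz"); return cv2.imread(f"pics/{save}.png"),d["K"],d["E"]
def onz(K,E,uv,z):
    d=E[:3,:3]@np.linalg.solve(K,[uv[0],uv[1],1]); o=E[:3,3]
    return o+d*(z-o[2])/d[2]
def proj(K,E,P):
    P=np.atleast_2d(P); p=(P-E[:3,3])@E[:3,:3]; p=p@K.T; return p[:,:2]/p[:,2:]
def crop(save,x0,y0,x1,y1,f,out):
    im=cv2.imread(f"pics/{save}.png")[y0:y1,x0:x1]
    cv2.imwrite(f"pics/{out}.png",cv2.resize(im,None,fx=f,fy=f,interpolation=cv2.INTER_CUBIC))
E
python3 - <<'E'
from h import *
for n in("scene","side"): cam(n,n+"1")
crop("scene1",130,160,310,290,4,"sc1");crop("side1",190,150,320,300,4,"si1")
_,K,E=load("scene1")
print("scene pad",onz(K,E,(270,185),.048),"tip",onz(K,E,(225,219),.011),"brk",onz(K,E,(178,255),0.01),"mouth",onz(K,E,(203,226),.085), "clamp",onz(K,E,(180,240),.085))
_,K,E=load("side1")
print("side pad",onz(K,E,(223,177),.048),"tip",onz(K,E,(243,219),.011),"brk",onz(K,E,(263,268),0.01),"mouth",onz(K,E,(262,222),.085))
E
```

```text
scene pad [0.48363096 0.16897175 0.048     ] tip [ 0.52406852 -0.05782376  0.011     ] brk [ 0.59574717 -0.28252691  0.01      ] mouth [ 0.59118319 -0.18175138  0.085     ] clamp [ 0.61063271 -0.27620721  0.085     ]
side pad [0.46295528 0.14878627 0.048     ] tip [ 0.52683672 -0.05692296  0.011     ] brk [ 0.57580341 -0.29103664  0.01      ] mouth [ 0.57919304 -0.18451652  0.085     ]
```

View pics/sc1.png

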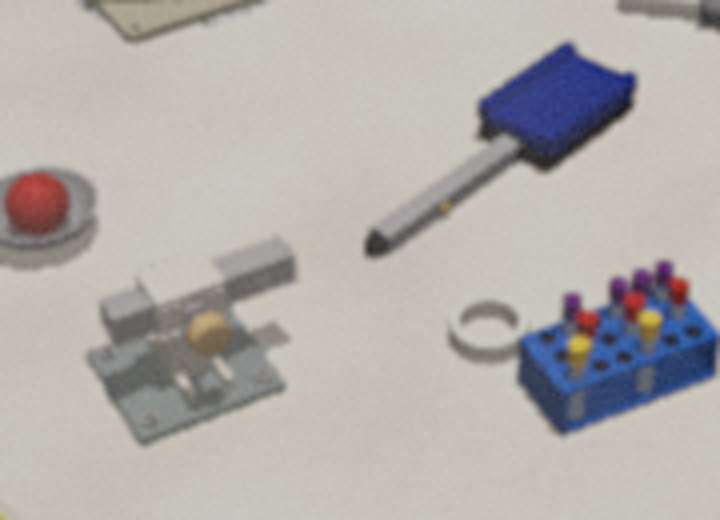

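View pics/si1.png

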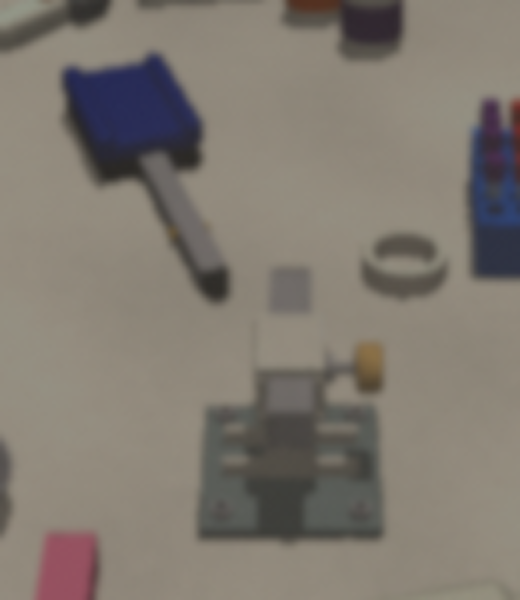

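```bash
cat >> h.py <<'E'
def mv(p,yaw_deg,pitch=0):
    """world target TCP p, tool down with tool-x yaw; prints shift, turn in tool axes"""
    s=robot.read_state(); R0=R.from_rotvec(s["orientation"])
    Rt=R.from_euler('z',yaw_deg,degrees=True)*R.from_euler('x',180,degrees=True)
    d=R0.inv().apply(np.array(p)-s["tool_pos"]); w=(R0.inv()*Rt).as_rotvec()
    st(s); print("shift",np.round(d,4),"turn",np.round(w,4))
def st(s=None):
    s=s or robot.read_state(); M=R.from_rotvec(s["orientation"]).as_matrix()
    print("t",round(s["t"],2),"tcp",np.round(s["tool_pos"],4),"yaw",round(np.degrees(np.arctan2(M[1,0],M[0,0])),2),"z",np.round(M[:,2],3),"F",np.round(s["force"],1),"open",round(s["opening"],4))
E
python3 -c "
from h import *
mv((.53,-.06,.25),103)"
```

```text
t 0.25 tcp [0.2607 0.5401 0.2322] yaw 154.23 z [-0.    -0.001 -1.   ] F [ 0.5 -0.6  0.3] open 0.0931
shift [-0.5034 -0.4234 -0.0175] turn [-8.000e-04  3.000e-04  8.941e-01]
```

Request:
{"name": "jog_arm", "arguments": {
  "steps": [
    [0,-0.045,-0.038,-0.017,0,0,0.08],
    [0,-0.09,-0.076,-0.017,0,0,0.16],
    [0,-0.135,-0.114,-0.017,0,0,0.24],
    [0,-0.18,-0.152,-0.017,0,0,0.32],
    [0,-0.225,-0.19,-0.017,0,0,0.4]
  ]
}}

```text
t: 0.88
tool_pos: [0.3811, 0.2695, 0.2494]
orientation: [1.298, 2.86, -0.001]
force: [1.5, -0.2, 0.5]
opening: 0.0933
```

```bash
python3 -c "
from h import *
mv((.53,-.06,.25),103)"
```

```text
t 0.88 tcp [0.3811 0.2695 0.2494] yaw 131.18 z [ 0.    -0.001 -1.   ] F [ 1.5 -0.2  0.5] open 0.0933
shift [-0.346  -0.1049 -0.0004] turn [-2.000e-04  5.000e-04  4.918e-01]
```

Request:
{"name": "jog_arm", "arguments": {
  "steps": [
    [0,-0.058,-0.0175,0,0,0,0.09],
    [0,-0.115,-0.035,0,0,0,0.18],
    [0,-0.173,-0.0525,0,0,0,0.27],
    [0,-0.23,-0.07,0,0,0,0.36],
    [0,-0.288,-0.087,0,0,0,0.45]
  ]
}}

```text
t: 1.5
tool_pos: [0.5058, -0.0065, 0.2497]
orientation: [1.907, 2.495, 0.0]
force: [0.4, 0.5, 0.5]
opening: 0.0927
```

Request:
{"name": "jog_arm", "arguments": {
  "steps": [
    [0,-0.05,0.005,0,0,0,0.04],
    [0,-0.055,0.006,0,0,0,0.04],
    [0,-0.055,0.006,0,0,0,0.04]
  ]
}}

```text
t: 1.88
tool_pos: [0.5258, -0.0579, 0.2495]
orientation: [-1.958, -2.457, -0.0]
force: [-0.4, 0.9, -1.2]
opening: 0.0926
```

```bash
python3 -c "
from h import *
st();cam('wrist','w1');st()"
```

```text
t 1.88 tcp [ 0.5258 -0.0579  0.2495] yaw 102.9 z [ 0.  0. -1.] F [-0.4  0.9 -1.2] open 0.0926
t 1.93 tcp [ 0.5257 -0.0571  0.2496] yaw 102.97 z [ 0.  0. -1.] F [0.5 0.6 0.5] open 0.0928
```

View pics/w1.png

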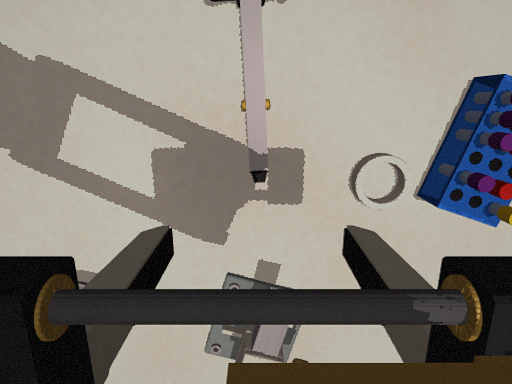

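The wrist view shows the stem from (252,0) to its plug at about (260,180), brass buttons at (243,104) and (268,104), and the bracket's foot at (255,315), partly hidden.

Run:
```python
from h import *
crop("w1",200,0,320,190,4,"w1c")
im,K,E=load("w1")
for uv,z in [((243,104),.011),((268.5,104),.011),((241.5,10),.022),((263.5,10),.022),((247,165),.022),((269,165),.022),((260,182),.011)]:
    print(uv,np.round(onz(K,E,uv,z),4))
```

```text
(243, 104) [0.4943 0.0067 0.011 ]
(268.5, 104) [0.5228 0.0133 0.011 ]
(241.5, 10) [0.4733 0.0985 0.022 ]
(263.5, 10) [0.4955 0.1036 0.022 ]
(247, 165) [ 0.514  -0.0593  0.022 ]
(269, 165) [ 0.539  -0.0535  0.022 ]
(260, 182) [ 0.534  -0.0784  0.011 ]
```

View pics/w1c.png

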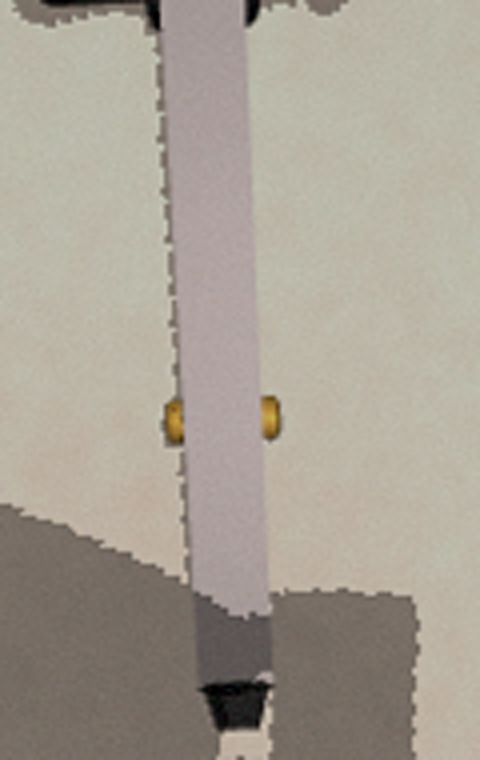

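Run:
```python
from h import *
im,K,E=load("w1")
f=lambda u,v,z: onz(K,E,(u,v),z)
a,b=f(241.2,25,.022),f(261.8,25,.022); c,d=f(249.3,165,.022),f(267.8,165,.022)
print("widths",np.linalg.norm((a-b)[:2]),np.linalg.norm((c-d)[:2]))
m1,m2=(a+b)/2,(c+d)/2; dr=(m2-m1)[:2]; print(m1,m2,"yaw",np.degrees(np.arctan2(dr[1],dr[0])))
l,r=f(241.3,104.75,.011),f(270.3,104.75,.011); print("btn",l,r,np.linalg.norm(l-r),(l+r)/2)
o=(l+r)/2; u=dr/np.linalg.norm(dr)
print("tip from origin",(f(260.5,182.5,.0045)[:2]-o[:2])@u, "plug start",(f(259,172,.022)[:2]-o[:2])@u)
off=(o[:2]-m1[:2]); print("lateral of origin vs line",off[0]*-u[1]+off[1]*u[0])
for x in(-85,-60): print(x,o[:2]+u*x/1000)
```

```text
widths 0.02155346826403635 0.021596277597502832
[0.4864902  0.08702301 0.022     ] [ 0.52709114 -0.05624434  0.022     ] yaw -74.17764766069853
btn [0.49262764 0.0054764  0.011     ] [0.52497004 0.01290954 0.011     ] 0.03318557336435499 [0.50879884 0.00919297 0.011     ]
tip from origin 0.09344503317965283 plug start 0.0763067451846602
lateral of origin vs line 0.00024261358643412959
-85 [0.48562312 0.09097246]
-60 [0.49243951 0.06691967]
```

```bash
python3 -c "
from h import *
mv((.585,-.29,.25),90)"
```

```text
t 1.93 tcp [ 0.5257 -0.0571  0.2496] yaw 102.97 z [ 0.  0. -1.] F [0.5 0.6 0.5] open 0.0928
shift [-0.2402  0.0055 -0.0004] turn [ 3.000e-04 -1.000e-04  2.263e-01]
```

Request:
{"name": "jog_arm", "arguments": {
  "steps": [
    [0,-0.055,0.0055,0,0,0,0.11],
    [0,-0.11,0.0055,0,0,0,0.226],
    [0,-0.165,0.0055,0,0,0,0.226],
    [0,-0.22,0.0055,0,0,0,0.226],
    [0,-0.24,0.0055,0,0,0,0.226]
  ]
}}

```text
t: 2.55
tool_pos: [0.5852, -0.2907, 0.2493]
orientation: [-2.221, -2.222, -0.0]
force: [-0.4, 0.5, 0.3]
opening: 0.093
```

Request:
{"name": "jog_arm", "arguments": {
  "steps": [
    [0,0,0,0,0,0,0],
    [0,0,0,0,0,0,0]
  ]
}}

```text
t: 2.8
tool_pos: [0.5855, -0.2887, 0.2494]
orientation: [-2.218, -2.224, -0.001]
force: [-0.3, -0.6, -1.0]
opening: 0.0931
```

```bash
python3 -c "
from h import *
st();cam('wrist','w2');st()"
```

```text
t 2.8 tcp [ 0.5855 -0.2887  0.2494] yaw 90.14 z [-0.     0.001 -1.   ] F [-0.3 -0.6 -1. ] open 0.0931
t 2.85 tcp [ 0.5856 -0.2887  0.2496] yaw 90.15 z [ 0.  0. -1.] F [ 0.8  0.3 -0.3] open 0.093
```

View pics/w2.png

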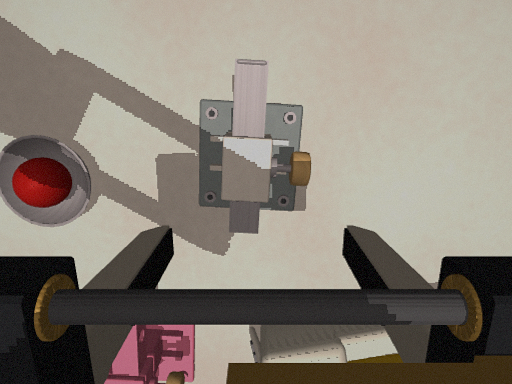

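```bash
python3 -c "
from h import *
crop('w2',190,50,320,240,4,'w2c')"
```

```text
(no output)
```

View pics/w2c.png

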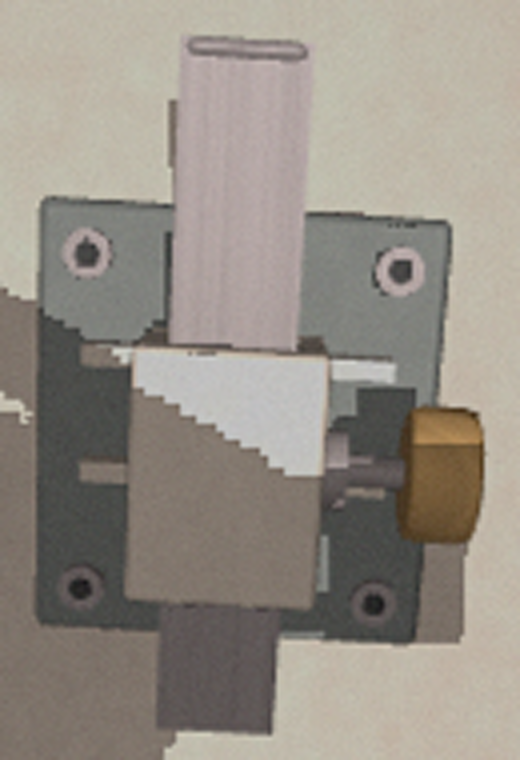

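Run:
```python
from h import *
im,K,E=load("w2"); print("cam",E[:3,3])
f=lambda u,v,z: onz(K,E,(190+u/4,50+v/4),z)
z=.0995
a,b=f(180,50,z),f(312,57,z); c,d=f(170,338,z),f(297,345,z)
for p,q in((a,b),(c,d)): print(p,q,"w",np.linalg.norm(p-q),"mid",(p+q)/2)
dr=((c+d)/2-(a+b)/2)[:2]; print("yaw",np.degrees(np.arctan2(dr[1],dr[0])))
e=(f(181,36,z)+f(313,43,z))/2; print("mouth",e)
zc=.1075
p,q=f(133,347,zc),f(328,354,zc);r,s=f(126,600,zc),f(313,608,zc); print("clamp front",p,q,np.linalg.norm(p-q),(p+q)/2,"back",(r+s)/2,np.linalg.norm(r-s),"len",np.linalg.norm(p+q-r-s)/2)
dr=((r+s)/2-(p+q)/2)[:2]; print("yaw clamp",np.degrees(np.arctan2(dr[1],dr[0])))
zp=.010
P=[f(42,200,zp),f(452,225,zp),f(38,622,zp),f(425,643,zp)]; print("plate",np.round(P,4)); 
g=lambda i,j:np.degrees(np.arctan2(*(P[j]-P[i])[1::-1])); print("yaws",g(0,2),g(1,3),g(0,1),g(2,3)); print(np.mean(P,0))
H=[f(87,254,zp),f(400,271,zp),f(81,588,zp),f(373,604,zp)];print("screws yaws",*[np.degrees(np.arctan2(*(H[j]-H[i])[1::-1])) for i,j in((0,2),(1,3),(0,1),(2,3))],np.mean(H,0))
```

```text
cam [ 0.58598721 -0.21408291  0.4001399 ]
[ 0.56634637 -0.18316349  0.0995    ] [ 0.59459725 -0.18447685  0.0995    ] w 0.02828138933622213 mid [ 0.58047181 -0.18382017  0.0995    ]
[ 0.56315489 -0.24418012  0.0995    ] [ 0.59190817 -0.24565699  0.0995    ] w 0.028791179401433713 mid [ 0.57753153 -0.24491856  0.0995    ]
yaw -92.75516113786027
mouth [ 0.58069029 -0.18102014  0.0995    ]
clamp front [ 0.5555631  -0.24537292  0.1075    ] [ 0.59861777 -0.24676664  0.1075    ] 0.04307722098430449 [ 0.57709044 -0.24606978  0.1075    ] back [ 0.57424337 -0.30465268  0.1075    ] 0.04354522465405116 len 0.05865204086697977
yaw clamp -92.7823256717552
plate [[ 0.5205 -0.2142  0.01  ]
 [ 0.6379 -0.2207  0.01  ]
 [ 0.5137 -0.3409  0.01  ]
 [ 0.6345 -0.3474  0.01  ]]
yaws -93.03923994843414 -91.5263937448764 -3.186350852463529 -3.0778795485350727
[ 0.57664279 -0.28080313  0.01      ]
screws yaws -93.00859939713752 -93.06107087434582 -2.847568014059056 -3.085172241059274 [ 0.57539498 -0.28183782  0.01      ]
```

```bash
python3 -c "
from h import *
mv((.4884,.0814,.10),105.8)"
```

```text
t 2.85 tcp [ 0.5856 -0.2887  0.2496] yaw 90.15 z [ 0.  0. -1.] F [ 0.8  0.3 -0.3] open 0.093
shift [ 0.3703 -0.0962  0.1497] turn [ 2.000e-04 -3.000e-04 -2.732e-01]
```

Request:
{"name": "jog_arm", "arguments": {
  "steps": [
    [0,0.057,-0.015,0,0,0,-0.05],
    [0,0.114,-0.03,0,0,0,-0.1],
    [0,0.172,-0.045,0,0,0,-0.15],
    [0,0.23,-0.06,0.02,0,0,-0.2],
    [0,0.285,-0.075,0.04,0,0,-0.25]
  ]
}}

```text
t: 3.48
tool_pos: [0.5089, -0.0008, 0.21]
orientation: [1.919, 2.486, 0.003]
force: [1.2, 0.1, 0.1]
opening: 0.0926
```

```bash
python3 -c "
from h import *
mv((.4884,.0814,.10),105.8)"
```

```text
t 3.48 tcp [ 0.5089 -0.0008  0.21  ] yaw 104.67 z [ 0.002  0.001 -1.   ] F [1.2 0.1 0.1] open 0.0926
shift [0.0847 0.0008 0.11  ] turn [ 0.0024  0.     -0.0197]
```

Request:
{"name": "jog_arm", "arguments": {
  "steps": [
    [0,0.04,0.0005,0.03,0.002,0,-0.02],
    [0,0.0847,0.0008,0.06,0.002,0,-0.02],
    [0,0.0847,0.0008,0.11,0.002,0,-0.02],
    [0,0.0847,0.0008,0.11,0.002,0,-0.02],
    [0,0.0847,0.0008,0.11,0.002,0,-0.02]
  ]
}}

```text
t: 4.1
tool_pos: [0.489, 0.0817, 0.1018]
orientation: [1.893, 2.505, 0.002]
force: [0.5, -0.2, -0.5]
opening: 0.0929
```

```bash
python3 -c "
from h import *
mv((.4884,.0814,.018),105.8);cam('wrist','w3')"
```

```text
t 4.1 tcp [0.489  0.0817 0.1018] yaw 105.85 z [ 0.002  0.    -1.   ] F [ 0.5 -0.2 -0.5] open 0.0929
shift [-0.0002 -0.0008  0.0838] turn [0.0018 0.0003 0.0008]
```

View pics/w3.png

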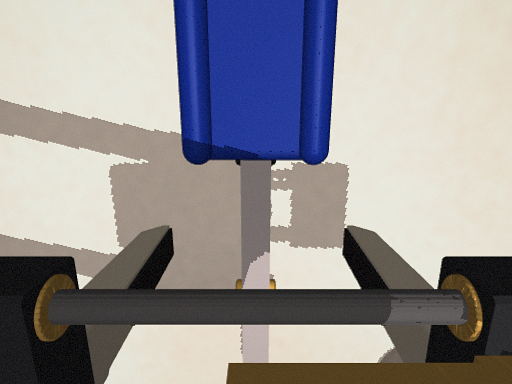

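The stem (cols 241–270) is centred between the fingers (173 and 344) and the pad stands clear ahead at row 160. I go down.

Request:
{"name": "jog_arm", "arguments": {
  "steps": [
    [0,0,-0.001,0.04,0.002,0,0],
    [0,0,-0.001,0.07,0.002,0,0],
    [0,0,-0.001,0.084,0.002,0,0],
    [0,0,-0.001,0.084,0.002,0,0],
    [0,0,-0.001,0.084,0.002,0,0]
  ]
}}

```text
t: 4.78
tool_pos: [0.4907, 0.0812, 0.0203]
orientation: [1.893, 2.503, 0.004]
force: [-0.2, 0.3, 0.8]
opening: 0.0931
```

Request:
{"name": "jog_arm", "arguments": {
  "steps": [
    [1,0,0,0,0,0,0],
    [1,0,0,0,0,0,0],
    [1,0,0,0,0,0,0],
    [1,0,0,0,0,0,0],
    [1,0,0,0,0,0,0]
  ],
  "force": 50
}}

```text
t: 5.4
tool_pos: [0.4906, 0.0813, 0.0202]
orientation: [1.893, 2.503, 0.004]
force: [-0.1, -0.1, -0.5]
opening: 0.0474
```

```bash
python3 -c "
from h import *
st()"
```

```text
t 5.4 tcp [0.4906 0.0813 0.0202] yaw 105.8 z [ 0.004 -0.    -1.   ] F [-0.1 -0.1 -0.5] open 0.0474
```

Request:
{"name": "jog_arm", "arguments": {
  "steps": [
    [1,0,-0.001,0,0,0,0],
    [1,0,-0.002,0,0,0,0],
    [1,0,-0.002,0,0,0,0],
    [1,0,-0.002,0,0,0,0],
    [1,0,-0.002,0,0,0,0]
  ]
}}

```text
t: 6.02
tool_pos: [0.4884, 0.0807, 0.0201]
orientation: [1.893, 2.503, 0.003]
force: [-2.1, -0.0, 0.5]
opening: 0.0213
```

```bash
python3 -c "
from h import *
st();cam('wrist','w4')"
```

```text
t 6.03 tcp [0.4884 0.0807 0.0201] yaw 105.8 z [ 0.004 -0.    -1.   ] F [-2.1 -0.   0.5] open 0.0213
```

View pics/w4.png

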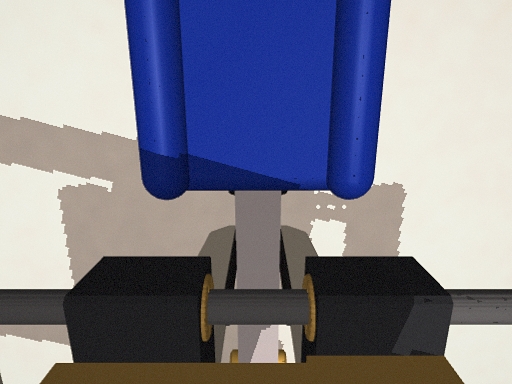

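Run:
```python
from h import *
_,K,E=load("scene1")
for n,uv,z in(("purple",(341,206),0),("orange",(347,194),0),("glove near",(345,176),0.0),("glove left",(325,160),.0),("scanner",(300,160),.02),("rack",(285,262),0),("tape",(252,248),0),("dish",(139,222),0)): print(n,onz(K,E,uv,z).round(3))
mv((.4884,.0807,.15),105.8)
mv((.5904,.0131,.15),87.1)
```

```text
purple [0.687 0.356 0.   ]
orange [0.643 0.427 0.   ]
glove near [0.547 0.505 0.   ]
glove left [0.411 0.515 0.   ]
scanner [0.376 0.404 0.02 ]
rack [ 0.807 -0.001  0.   ]
tape [ 0.693 -0.054  0.   ]
dish [ 0.358 -0.318  0.   ]
t 6.08 tcp [0.4884 0.0807 0.0201] yaw 105.8 z [ 0.004 -0.    -1.   ] F [-1.8 -0.7  1.9] open 0.0216
shift [-1.000e-04  5.000e-04 -1.299e-01] turn [ 0.0033  0.0011 -0.    ]
t 6.08 tcp [0.4884 0.0807 0.0201] yaw 105.8 z [ 0.004 -0.    -1.   ] F [-1.8 -0.7  1.9] open 0.0216
shift [-0.0929  0.0802 -0.1296] turn [0.0035 0.0005 0.3264]
```

Everything is clear of the path. Lift gently, then carry.

Request:
{"name": "jog_arm", "arguments": {
  "steps": [
    [1,0,0,-0.015,0.003,0,0],
    [1,0,0,-0.035,0.003,0,0],
    [1,0,0,-0.06,0.003,0,0],
    [1,0,0,-0.08,0.003,0,0],
    [1,0,0,-0.09,0.003,0,0]
  ],
  "force": 60
}}

```text
t: 6.7
tool_pos: [0.4891, 0.0808, 0.1122]
orientation: [1.893, 2.503, 0.002]
force: [0.4, -0.3, -3.2]
opening: 0.0218
```

```bash
python3 -c "
from h import *
mv((.5904,.0131,.11),87.1);cam('wrist','w5');cam('scene','s5')
crop('s5',190,120,330,240,5,'s5c')"
```

```text
t 6.7 tcp [0.4891 0.0808 0.1122] yaw 105.8 z [ 0.003 -0.001 -1.   ] F [ 0.4 -0.3 -3.2] open 0.0218
shift [-0.0927  0.0791  0.0026] turn [0.0033 0.0012 0.3264]
```

View pics/s5c.png

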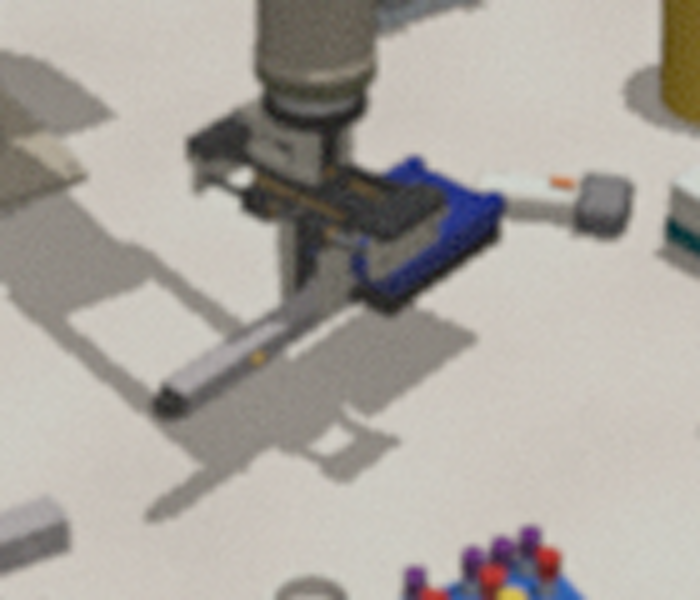

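Request:
{"name": "jog_arm", "arguments": {
  "steps": [
    [1,-0.02,0.016,0,0.003,0,0.065],
    [1,-0.04,0.033,0,0.003,0,0.13],
    [1,-0.06,0.05,0,0.003,0,0.2],
    [1,-0.08,0.067,0,0.003,0,0.265],
    [1,-0.093,0.079,0.002,0.003,0.001,0.326]
  ]
}}

```text
t: 7.42
tool_pos: [0.5907, 0.0121, 0.1089]
orientation: [-2.279, -2.162, 0.002]
force: [-0.2, -0.1, -1.8]
opening: 0.0217
```

```bash
python3 -c "
from h import *
mv((.5904,.0131,.0941),87.1)"
```

```text
t 7.42 tcp [0.5907 0.0121 0.1089] yaw 86.98 z [-0.001 -0.    -1.   ] F [-0.2 -0.1 -1.8] open 0.0217
shift [ 0.001  -0.0003  0.0148] turn [-0.0012  0.0002 -0.0022]
```

Request:
{"name": "jog_arm", "arguments": {
  "steps": [
    [1,0,0,0.007,-0.001,0,-0.002],
    [1,0.001,0,0.015,-0.001,0,-0.002],
    [1,0.001,0,0.015,-0.001,0,-0.002],
    [1,0.001,0,0.015,-0.001,0,-0.002]
  ]
}}

```text
t: 7.92
tool_pos: [0.5903, 0.0135, 0.0938]
orientation: [-2.276, -2.165, 0.001]
force: [-0.4, 0.9, -2.2]
opening: 0.0213
```

Run:
```python
from h import *
mv((.5904,.0131,.0941),87.1)
cam('scene','s6');cam('side','d6')
crop('s6',150,170,290,270,5,'s6c');crop('d6',190,140,320,290,4,'d6c')
s=robot.read_state();M=R.from_rotvec(s["orientation"]).as_matrix();P=lambda x,y,z:s["tool_pos"]+M@np.array([x,y,z])
for n in("s6","d6"):
    im,K,E=load(n)
    # predicted stem top edges, tube edges
    u=np.array([-.0506,-.9987,0]);l=np.array([.9987,-.0506,0]);m=np.array([.5806,-.181,.085])
    big=cv2.resize(im,None,fx=5,fy=5,interpolation=cv2.INTER_CUBIC)
    def ln(a,b,c):
        q=proj(K,E,[a,b])*5+2
        cv2.line(big,*[tuple(int(round(v)) for v in p) for p in q],c,1)
    for a in(-1,1):
        for b in(-1,1):
            ln(P(-.149,a*.011,.0091+b*.011),P(-.085,a*.011,.0091+b*.011),(0,0,255))
            o=m+l*a*.0145+np.array([0,0,b*.0145]); ln(o,o+u*.065,(0,255,0))
    x0,y0,x1,y1=(170,170,290,270) if n=="s6" else (195,150,315,250)
    cv2.imwrite(f"pics/{n}o.png",big[y0*5:y1*5,x0*5:x1*5])
```

```text
t 7.92 tcp [0.5903 0.0135 0.0938] yaw 87.14 z [-0.001 -0.    -1.   ] F [-0.4  0.9 -2.2] open 0.0213
shift [-0.0004  0.0001 -0.0003] turn [-0.0005  0.0002  0.0007]
```

View pics/s6o.png

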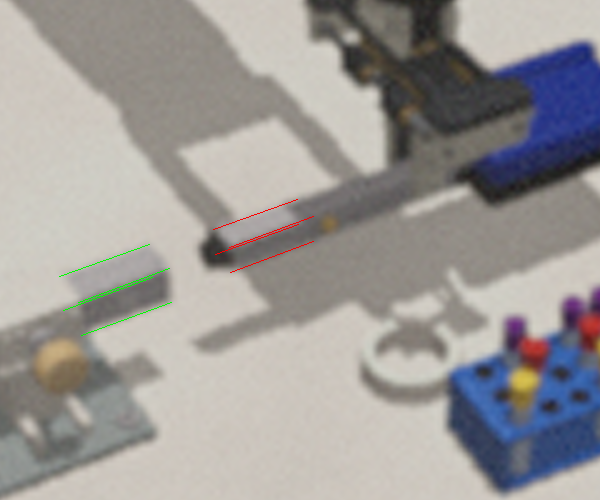

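View pics/d6o.png

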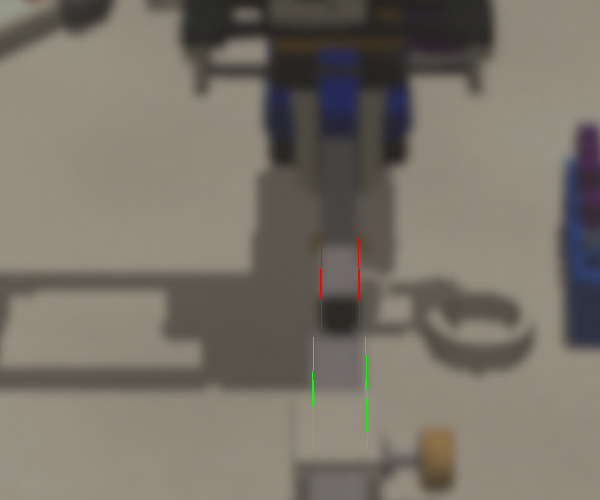

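Request:
{"name": "jog_arm", "arguments": {
  "steps": [
    [1,-0.012,0,0,0,0,0],
    [1,-0.024,0,0,0,0,0],
    [1,-0.032,0,0,0,0,0],
    [1,-0.038,0,0,0,0,0],
    [1,-0.042,0,0,0,0,0]
  ]
}}

```text
t: 8.65
tool_pos: [0.5886, -0.0292, 0.0943]
orientation: [2.277, 2.164, 0.0]
force: [0.1, 0.4, -2.4]
opening: 0.0216
```

Run:
```python
from h import *
st()
cam('scene','s7');cam('side','d7')
crop('s7',150,170,290,270,5,'s7c');crop('d7',200,150,310,250,5,'d7c')
```

```text
t 8.65 tcp [ 0.5886 -0.0292  0.0943] yaw 87.1 z [ 0. -0. -1.] F [ 0.1  0.4 -2.4] open 0.0216
```

View pics/s7c.png

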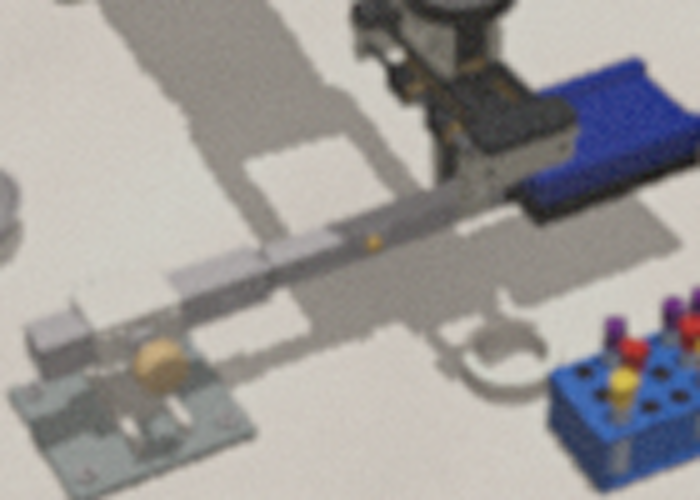

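View pics/d7c.png

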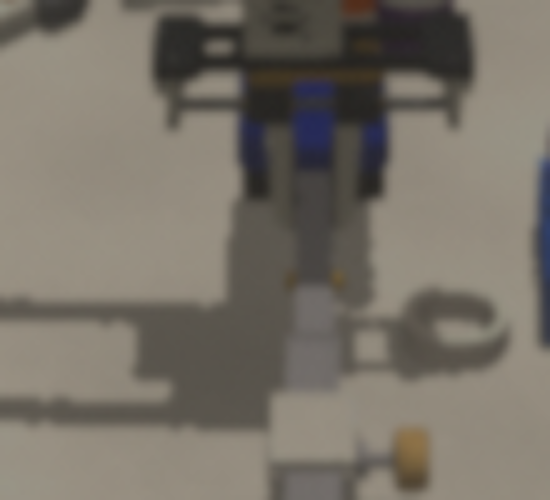

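The plug is in the mouth (s7c, about (265,260)) without contact force. I push on slowly.

Request:
{"name": "jog_arm", "arguments": {
  "steps": [
    [1,-0.003,0,0,0,0,0],
    [1,-0.006,0,0,0,0,0],
    [1,-0.009,0,0,0,0,0],
    [1,-0.012,0,0,0,0,0],
    [1,-0.015,0,0,0,0,0]
  ]
}}

```text
t: 9.38
tool_pos: [0.5879, -0.0442, 0.0943]
orientation: [2.277, 2.164, 0.0]
force: [-0.3, 0.2, -2.2]
opening: 0.0214
```

```bash
python3 -c "
from h import *
st();s=robot.read_state();print(s['wrist_torque'])"
```

```text
t 9.38 tcp [ 0.5879 -0.0442  0.0943] yaw 87.1 z [ 0. -0. -1.] F [-0.3  0.2 -2.2] open 0.0214
[-0.09717419  0.14041209 -0.08550142]
```

Request:
{"name": "jog_arm", "arguments": {
  "steps": [
    [1,-0.005,0,0,0,0,0],
    [1,-0.01,0,0,0,0,0],
    [1,-0.015,0,0,0,0,0],
    [1,-0.02,0,0,0,0,0],
    [1,-0.025,0,0,0,0,0]
  ]
}}

```text
t: 10.0
tool_pos: [0.5866, -0.0696, 0.0943]
orientation: [2.277, 2.164, 0.0]
force: [0.7, 0.4, -3.0]
opening: 0.0217
```

Request:
{"name": "jog_arm", "arguments": {
  "steps": [
    [1,-0.005,0,0,0,0,0],
    [1,-0.01,0,0,0,0,0],
    [1,-0.014,0,0,0,0,0],
    [1,-0.018,0,0,0,0,0],
    [1,-0.018,0,0,0,0,0]
  ]
}}

```text
t: 10.62
tool_pos: [0.5857, -0.0879, 0.0943]
orientation: [2.277, 2.164, 0.0]
force: [-0.5, 0.9, -2.4]
opening: 0.0216
```

Run:
```python
from h import *
st();s=robot.read_state();print(s['wrist_torque'])
cam('scene','s8');cam('side','d8')
crop('s8',170,170,290,270,6,'s8c');crop('d8',200,150,310,250,5,'d8c')
```

```text
t 10.62 tcp [ 0.5857 -0.0879  0.0943] yaw 87.07 z [ 0. -0. -1.] F [-0.5  0.9 -2.4] open 0.0216
[-0.14706074  0.14655866 -0.06078333]
```

View pics/s8c.png

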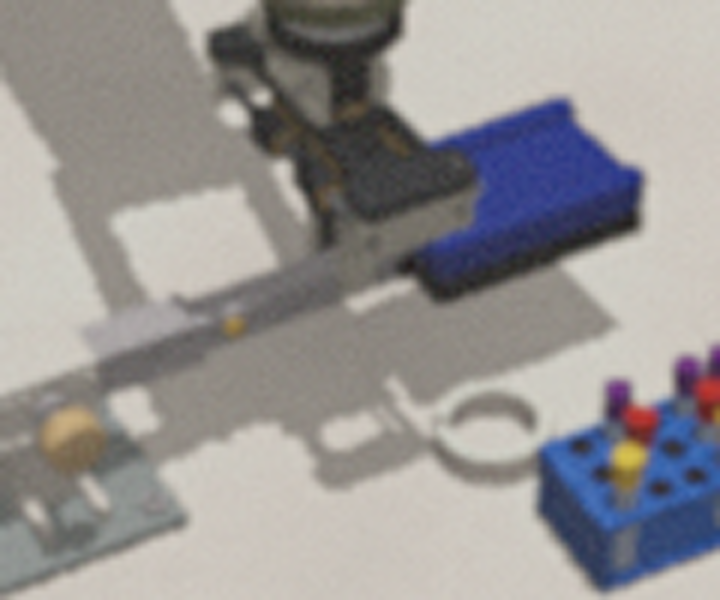

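View pics/d8c.png

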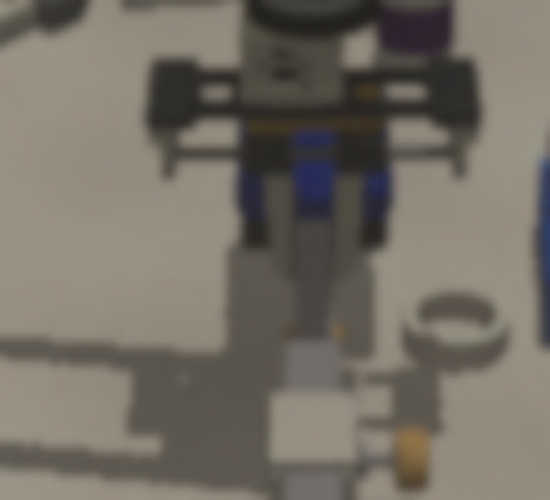

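Run:
```python
from h import *
crop('w4',200,330,320,384,6,'w4c')
im,K,E=load('w4')
for v in (350,357,362): print(v,onz(K,E,(259,v),.017), ((onz(K,E,(259,v),.017)-np.array([.4884,.0807,0]))[:2]@np.array([.2726,-.9621])))
```

```text
350 [0.50635207 0.02275247 0.017     ] 0.060645053098420054
357 [0.50765136 0.01819229 0.017     ] 0.0653865896179616
362 [0.50859048 0.01489621 0.017     ] 0.06881375401579425
```

View pics/w4c.png

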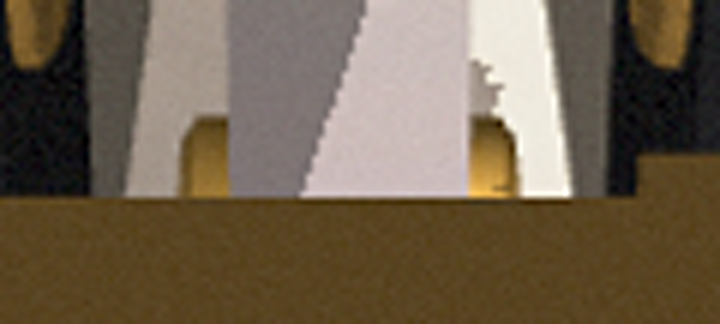

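Request:
{"name": "jog_arm", "arguments": {
  "steps": [
    [0.4,0,0,0,0,0,0],
    [0.4,0,0,0,0,0,0],
    [0.4,0,0,0,0,0,0],
    [0.4,0,0,0,0,0,0],
    [0.4,0,0,0,0,0,0]
  ]
}}

```text
t: 11.35
tool_pos: [0.5857, -0.0875, 0.0943]
orientation: [2.277, 2.164, 0.0]
force: [0.2, -0.2, -0.4]
opening: 0.0556
```

Run:
```python
from h import *
st()
cam('scene','s9')
crop('s9',170,170,290,270,6,'s9c')
```

```text
t 11.35 tcp [ 0.5857 -0.0875  0.0943] yaw 87.09 z [ 0. -0. -1.] F [ 0.2 -0.2 -0.4] open 0.0556
```

View pics/s9c.png

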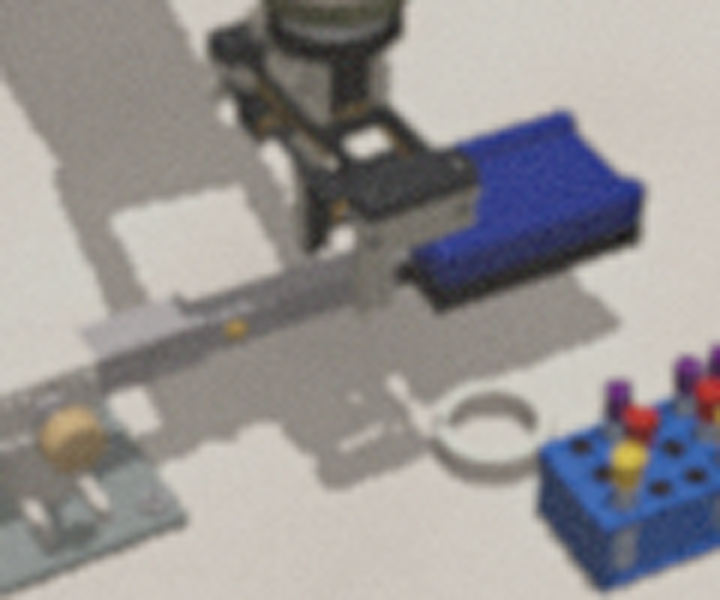

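Request:
{"name": "jog_arm", "arguments": {
  "steps": [
    [0.4,-0.02,0,0,0,0,0],
    [0.4,-0.04,0,0,0,0,0],
    [0.4,-0.058,0,0,0,0,0],
    [0.4,-0.066,0,0,0,0,0],
    [0.4,-0.066,0,0,0,0,0]
  ]
}}

```text
t: 12.02
tool_pos: [0.5822, -0.1543, 0.0943]
orientation: [2.279, 2.162, 0.0]
force: [0.3, 0.6, -0.4]
opening: 0.0562
```

Run:
```python
from h import *
st()
cam('scene','s10');cam('wrist','w10');cam('side','d10')
crop('s10',190,180,270,250,8,'s10c');crop('d10',200,150,310,250,5,'d10c')
```

```text
t 12.03 tcp [ 0.5822 -0.1543  0.0943] yaw 87.0 z [ 0. -0. -1.] F [ 0.3  0.6 -0.4] open 0.0562
```

View pics/s10c.png

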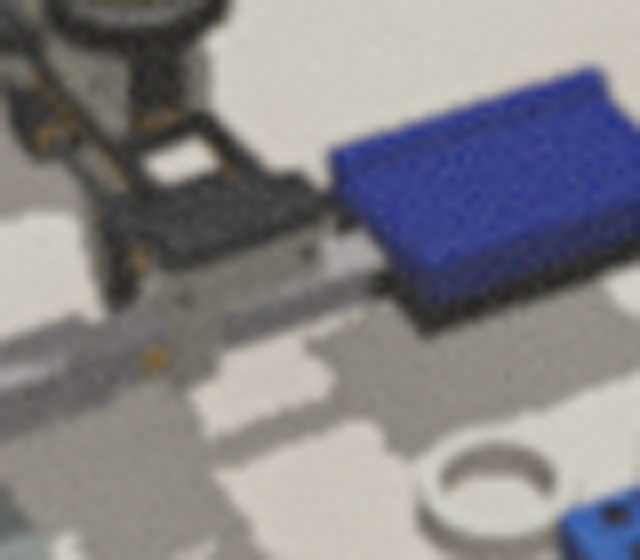

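View pics/w10.png

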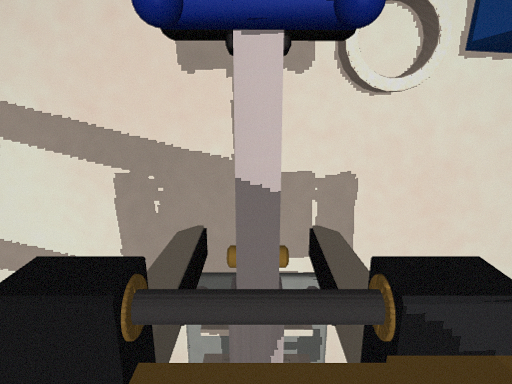

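View pics/d10c.png

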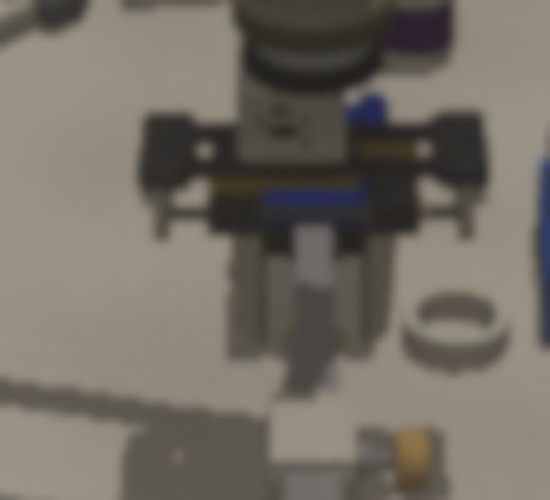

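Run:
```python
from h import *
crop('w10',200,220,320,300,6,'w10c')
s=robot.read_state();M=R.from_rotvec(s["orientation"]).as_matrix();P=lambda x,y,z:s["tool_pos"]+M@np.array([x,y,z])
im,K,E=load('s10')
for n,p in (("front fing near in",P(-.0075,.028,.012)),("rear",P(.0075,.028,.012)),("btn+6",P(.006,.0165,.0095)),("btn+8.5",P(.0085,.0165,.0095)),("btn-8.5",P(-.0085,.0165,.0095)),("btn0",P(0,.0165,.0095)),("rear tip",P(.0075,.028,.014))):
    q=proj(K,E,p)[0]; print(n,q.round(1),((q-[190,180])*8).round(0))
im,K,E=load('w10')
for x in(-.014,-.0085,-.004,0,.004): print("w",x,proj(K,E,[P(x,-.0155,.0095),P(x,.0155,.0095)]).round(1).tolist())
print("finger tips", [proj(K,E,P(x,y,.014)).round(1).tolist() for x in(-.0075,.0075) for y in(-.028,.028)])
```

```text
front fing near in [211.1 227.6] [169. 381.]
rear [215.2 226.1] [201. 369.]
btn+6 [213.1 223.7] [185. 350.]
btn+8.5 [213.8 223.5] [190. 348.]
btn-8.5 [209.2 225.1] [154. 361.]
btn0 [211.5 224.3] [172. 354.]
rear tip [215.2 226.5] [201. 372.]
w -0.014 [[228.0, 268.8], [285.4, 268.8]]
w -0.0085 [[227.8, 259.6], [285.6, 259.6]]
w -0.004 [[227.6, 251.9], [285.8, 251.9]]
w 0 [[227.4, 245.0], [286.0, 245.0]]
w 0.004 [[227.2, 238.0], [286.1, 238.0]]
finger tips [[[205.7, 254.1]], [[307.7, 254.1]], [[204.5, 228.6]], [[308.9, 228.6]]]
```

View pics/w10c.png

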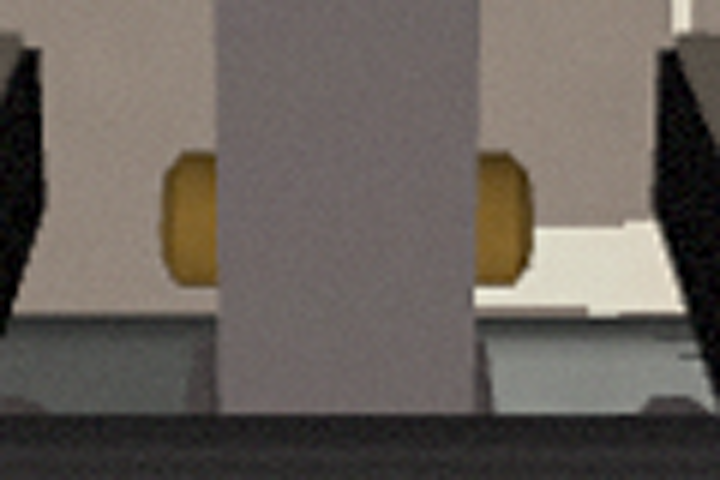

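Request:
{"name": "jog_arm", "arguments": {
  "steps": [
    [0.4,0.0015,0,0.0015,0,0,0],
    [0.4,0.0015,0,0.0015,0,0,0],
    [1,0.0015,0,0.0015,0,0,0],
    [1,0.0015,0,0.0015,0,0,0],
    [1,0.0015,0,0.0015,0,0,0]
  ],
  "force": 40
}}

```text
t: 12.8
tool_pos: [0.5823, -0.1515, 0.0928]
orientation: [2.277, 2.165, 0.0]
force: [-1.1, 0.6, 0.2]
opening: 0.0306
```

Request:
{"name": "jog_arm", "arguments": {
  "steps": [
    [1,0,0,0,0,0,0],
    [1,0,0,0,0,0,0],
    [1,0,0,0,0,0,0]
  ]
}}

```text
t: 13.18
tool_pos: [0.5823, -0.1515, 0.0928]
orientation: [2.277, 2.164, 0.0]
force: [0.1, -0.0, -0.1]
opening: 0.0215
```

Run:
```python
from h import *
st()
cam('scene','s11');cam('wrist','w11')
crop('s11',190,180,270,250,8,'s11c');crop('w11',180,200,340,300,5,'w11c')
```

```text
t 13.18 tcp [ 0.5823 -0.1515  0.0928] yaw 87.1 z [ 0.  0. -1.] F [ 0.1 -0.  -0.1] open 0.0215
```

View pics/s11c.png

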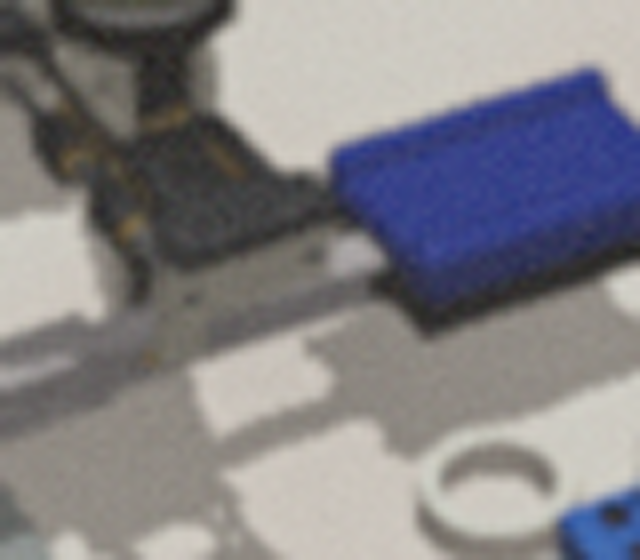

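View pics/w11c.png

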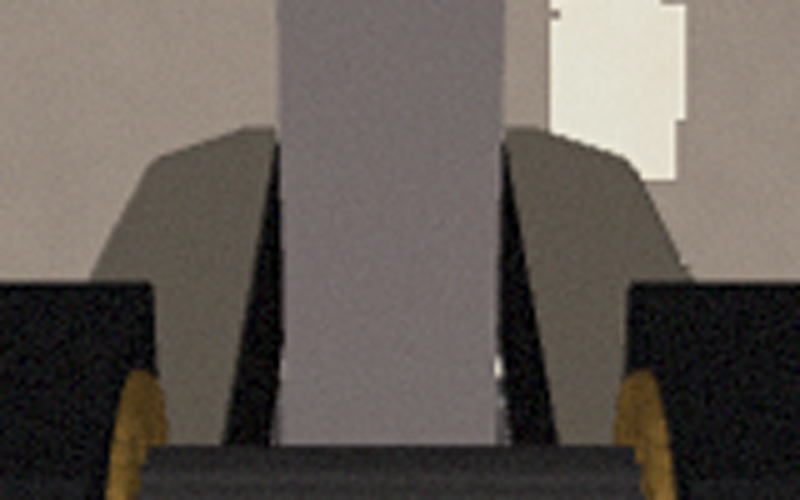

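Request:
{"name": "jog_arm", "arguments": {
  "steps": [
    [1,-0.003,0,0,0,0,0],
    [1,-0.006,0,0,0,0,0],
    [1,-0.009,0,0,0,0,0],
    [1,-0.011,0,0,0,0,0],
    [1,-0.011,0,0,0,0,0]
  ]
}}

```text
t: 13.9
tool_pos: [0.582, -0.1616, 0.0932]
orientation: [-2.276, -2.164, -0.002]
force: [0.2, 4.5, 3.0]
opening: 0.0216
```

Run:
```python
from h import *
st()
cam('scene','s12')
crop('s12',190,180,270,250,8,'s12c')
```

```text
t 13.9 tcp [ 0.582  -0.1616  0.0932] yaw 87.11 z [ 0.001  0.002 -1.   ] F [0.2 4.5 3. ] open 0.0216
```

View pics/s12c.png

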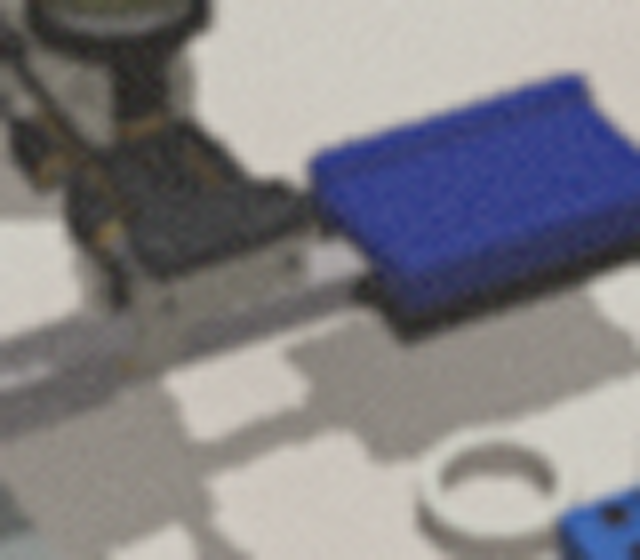

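Request:
{"name": "jog_arm", "arguments": {
  "steps": [
    [1,-0.0005,0,0,0,0.006,0],
    [1,-0.001,0,0,0,0.012,0],
    [1,-0.002,0,0,0,0.012,0],
    [1,-0.002,0,0,0,0.012,0]
  ]
}}

```text
t: 14.45
tool_pos: [0.582, -0.1638, 0.0933]
orientation: [-2.27, -2.158, -0.016]
force: [-1.5, 3.7, 3.7]
opening: 0.0218
```

Run:
```python
from h import *
st();print(robot.read_state()["wrist_torque"])
```

```text
t 14.45 tcp [ 0.582  -0.1638  0.0933] yaw 87.1 z [ 0.001  0.013 -1.   ] F [-1.5  3.7  3.7] open 0.0218
[ 0.38395853  0.36058942 -0.04767451]
```

Request:
{"name": "jog_arm", "arguments": {
  "steps": [
    [1,-0.001,0,-0.0005,0,0.004,0],
    [1,-0.002,0,-0.0005,0,0.004,0],
    [1,-0.002,0,-0.0005,0,0.004,0]
  ]
}}

```text
t: 14.82
tool_pos: [0.5817, -0.1662, 0.0936]
orientation: [-2.269, -2.156, -0.02]
force: [-0.9, 0.9, -0.3]
opening: 0.0217
```

Run:
```python
from h import *
st()
```

```text
t 14.82 tcp [ 0.5817 -0.1662  0.0936] yaw 87.09 z [ 0.001  0.017 -1.   ] F [-0.9  0.9 -0.3] open 0.0217
```

Request:
{"name": "jog_arm", "arguments": {
  "steps": [
    [1,-0.001,0,0,0,0,0],
    [1,-0.002,0,0,0,0,0],
    [1,-0.002,0,0,0,0,0]
  ]
}}

```text
t: 15.2
tool_pos: [0.5816, -0.1683, 0.0936]
orientation: [-2.269, -2.156, -0.02]
force: [-1.5, 2.8, 1.9]
opening: 0.0216
```

Run:
```python
from h import *
st()
cam('scene','s13')
crop('s13',190,190,250,240,10,'s13c')
```

```text
t 15.2 tcp [ 0.5816 -0.1683  0.0936] yaw 87.09 z [ 0.001  0.017 -1.   ] F [-1.5  2.8  1.9] open 0.0216
```

View pics/s13c.png

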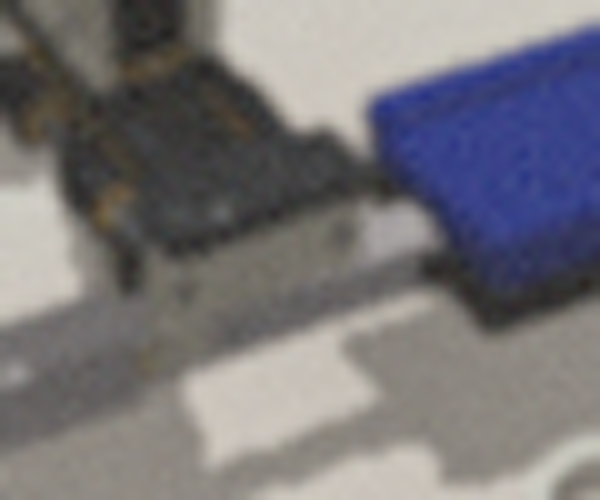

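Request:
{"name": "jog_arm", "arguments": {
  "steps": [
    [1,-0.001,0,-0.0003,0,0.002,0],
    [1,-0.002,0,-0.0003,0,0.002,0],
    [1,-0.002,0,-0.0003,0,0.002,0]
  ]
}}

```text
t: 15.62
tool_pos: [0.5814, -0.1705, 0.0937]
orientation: [-2.268, -2.155, -0.021]
force: [-0.6, 0.5, -0.1]
opening: 0.0213
```

Run:
```python
from h import *
st()
```

```text
t 15.62 tcp [ 0.5814 -0.1705  0.0937] yaw 87.08 z [ 0.001  0.019 -1.   ] F [-0.6  0.5 -0.1] open 0.0213
```

Request:
{"name": "jog_arm", "arguments": {
  "steps": [
    [1,-0.0005,0,0,0,0,0],
    [1,-0.001,0,0,0,0,0],
    [1,-0.001,0,0,0,0,0]
  ]
}}

```text
t: 16.0
tool_pos: [0.5813, -0.1715, 0.0937]
orientation: [-2.268, -2.155, -0.021]
force: [-0.8, 2.0, 0.3]
opening: 0.0218
```

Run:
```python
from h import *
st()
cam('scene','s14');cam('side','d14')
crop('s14',190,190,250,240,10,'s14c')
crop('d14',230,190,290,240,10,'d14c')
```

```text
t 16.0 tcp [ 0.5813 -0.1715  0.0937] yaw 87.08 z [ 0.001  0.019 -1.   ] F [-0.8  2.   0.3] open 0.0218
```

View pics/s14c.png

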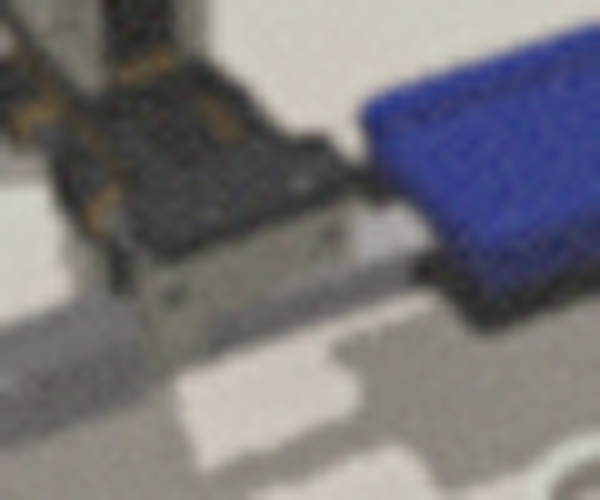

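View pics/d14c.png

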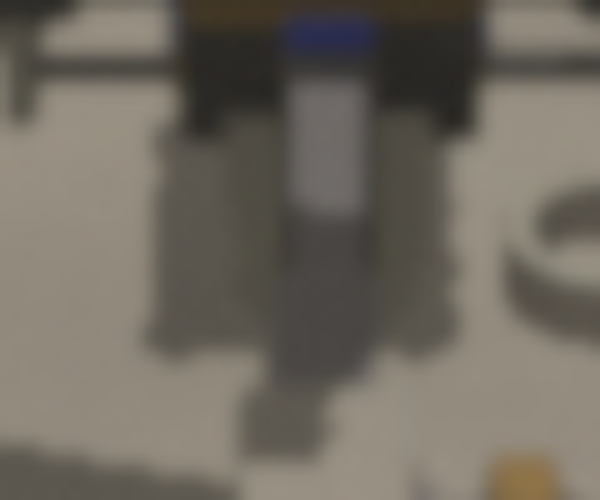

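The brass button has vanished under the rim in the scene crop (was at (145,357)). A couple more 1 mm steps to feel the fingers meet the rim.

Request:
{"name": "jog_arm", "arguments": {
  "steps": [
    [1,-0.0005,0,0,0,0,0],
    [1,-0.001,0,0,0,0,0],
    [1,-0.001,0,0,0,0,0]
  ]
}}

```text
t: 16.48
tool_pos: [0.5813, -0.1716, 0.0937]
orientation: [-2.267, -2.155, -0.023]
force: [-0.9, 6.4, 1.6]
opening: 0.0216
```

Request:
{"name": "jog_arm", "arguments": {
  "steps": [
    [1,-0.0005,0,0,0,0,0],
    [1,-0.001,0,0,0,0,0],
    [1,-0.001,0,0,0,0,0]
  ]
}}

```text
t: 16.85
tool_pos: [0.5813, -0.1716, 0.0937]
orientation: [-2.266, -2.154, -0.024]
force: [-0.2, 7.3, 2.0]
opening: 0.0215
```

Contact at about 7 N, as expected with the finger front edges at the rim (expected at TCP y ≈ -0.173). I stop pushing and let go.

Request:
{"name": "jog_arm", "arguments": {
  "steps": [
    [1,0.0005,0,0,0,0,0],
    [0.3,0.0005,0,0,0,0,0],
    [0.3,0.0005,0,0,0,0,0],
    [0.3,0.0005,0,0,0,0,0],
    [0.3,0.0005,0,0,0,0,0]
  ]
}}

```text
t: 17.48
tool_pos: [0.5814, -0.1713, 0.0938]
orientation: [-2.266, -2.155, -0.024]
force: [0.3, 0.0, 0.9]
opening: 0.0564
```

Request:
{"name": "jog_arm", "arguments": {
  "steps": [
    [0.3,0,0,0,0,0,0],
    [0.3,0,0,0,0,0,0]
  ]
}}

```text
t: 17.73
tool_pos: [0.5815, -0.1713, 0.0938]
orientation: [-2.266, -2.155, -0.024]
force: [0.2, 0.6, -0.1]
opening: 0.0648
```

Run:
```python
from h import *
st()
cam('scene','s15');cam('wrist','w15')
crop('s15',190,190,250,240,10,'s15c')
crop('w15',180,200,340,300,5,'w15c')
```

```text
t 17.73 tcp [ 0.5815 -0.1713  0.0938] yaw 87.11 z [ 0.001  0.021 -1.   ] F [ 0.2  0.6 -0.1] open 0.0648
```

View pics/s15c.png

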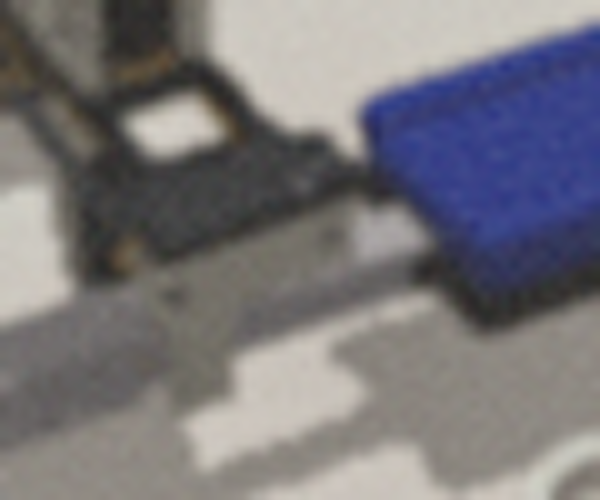

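View pics/w15c.png

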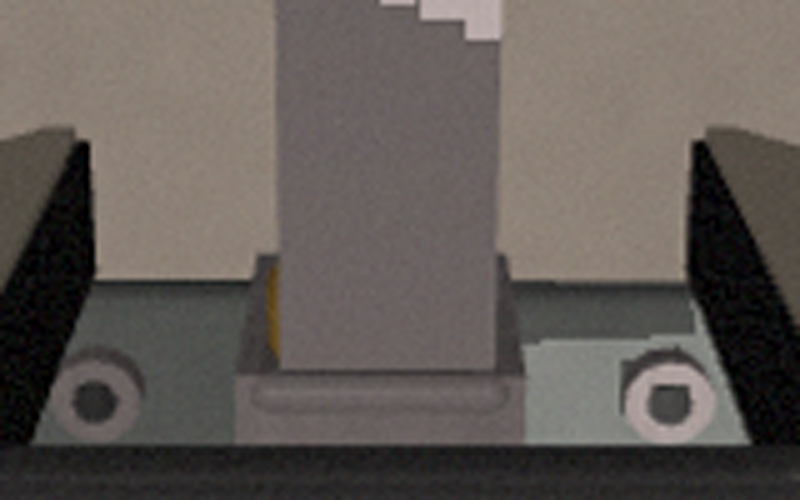

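The wrist crop shows the stem through the mouth at row 370, with a sliver of brass at (275,310) held down just inside the rim. So the buttons are captured. I shift back along the stem and regrip there for the push.

Request:
{"name": "jog_arm", "arguments": {
  "steps": [
    [0.3,0.015,0,0,0,-0.01,0],
    [0.3,0.03,0,0.001,0,-0.02,0],
    [0.3,0.045,0,0.002,0,-0.02,0],
    [0.3,0.05,0,0.002,0,-0.02,0],
    [0.3,0.05,0,0.002,0,-0.02,0]
  ]
}}

```text
t: 18.45
tool_pos: [0.5841, -0.1207, 0.0929]
orientation: [-2.275, -2.165, -0.002]
force: [0.5, -0.1, 0.3]
opening: 0.0651
```

Run:
```python
from h import *
st()
cam('scene','s16');cam('wrist','w16');st()
crop('s16',180,180,260,240,8,'s16c')
crop('w16',170,200,350,384,4,'w16c')
```

```text
t 18.45 tcp [ 0.5841 -0.1207  0.0929] yaw 87.17 z [ 0.     0.001 -1.   ] F [ 0.5 -0.1  0.3] open 0.0651
t 18.55 tcp [ 0.584  -0.1216  0.0929] yaw 87.11 z [ 0.     0.001 -1.   ] F [-0.4  0.3  0.2] open 0.0651
```

View pics/s16c.png

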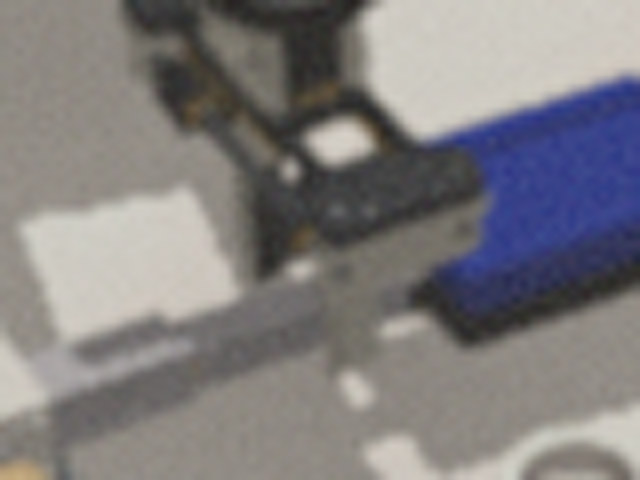

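View pics/w16c.png

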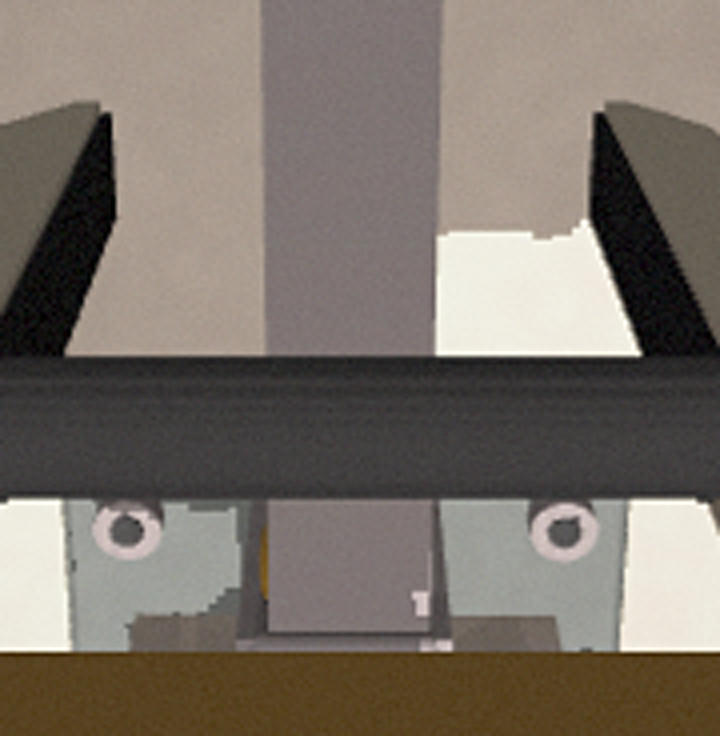

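Request:
{"name": "jog_arm", "arguments": {
  "steps": [
    [1,0,0,0,0,0,0],
    [1,0,0,0,0,0,0],
    [1,0,0,0,0,0,0],
    [1,0,0,0,0,0,0],
    [1,0,0,0,0,0,0]
  ],
  "force": 40
}}

```text
t: 19.18
tool_pos: [0.5839, -0.1216, 0.0929]
orientation: [-2.276, -2.164, -0.001]
force: [-1.6, -0.2, 1.3]
opening: 0.0216
```

Request:
{"name": "jog_arm", "arguments": {
  "steps": [
    [1,0,0,0,0,0,0],
    [1,0,0,-0.0005,0,0.006,0],
    [1,0,0,-0.0007,0,0.012,0]
  ]
}}

```text
t: 19.55
tool_pos: [0.5837, -0.1216, 0.0933]
orientation: [-2.27, -2.158, -0.015]
force: [-0.3, -1.7, -2.8]
opening: 0.0218
```

Request:
{"name": "jog_arm", "arguments": {
  "steps": [
    [1,-0.001,0,0,0,0,0],
    [1,-0.002,0,0,0,0,0],
    [1,-0.003,0,0,0,0,0],
    [1,-0.004,0,0,0,0,0]
  ]
}}

```text
t: 20.05
tool_pos: [0.5835, -0.1254, 0.0933]
orientation: [-2.269, -2.158, -0.015]
force: [-1.0, 4.4, 0.7]
opening: 0.0215
```

Request:
{"name": "jog_arm", "arguments": {
  "steps": [
    [1,-0.002,0,0,0,0,0],
    [1,-0.004,0,0,0,0,0],
    [1,-0.006,0,0,0,0,0],
    [1,-0.008,0,0,0,0,0],
    [1,-0.01,0,0,0,0,0]
  ]
}}

```text
t: 20.68
tool_pos: [0.5832, -0.1351, 0.0935]
orientation: [-2.269, -2.158, -0.016]
force: [-1.6, 5.6, 2.3]
opening: 0.0217
```

Run:
```python
from h import *
st()
cam('scene','s17');cam('side','d17')
crop('s17',180,180,260,240,8,'s17c');crop('d17',230,190,290,240,10,'d17c')
```

```text
t 20.68 tcp [ 0.5832 -0.1351  0.0935] yaw 87.13 z [ 0.001  0.014 -1.   ] F [-1.6  5.6  2.3] open 0.0217
```

View pics/s17c.png

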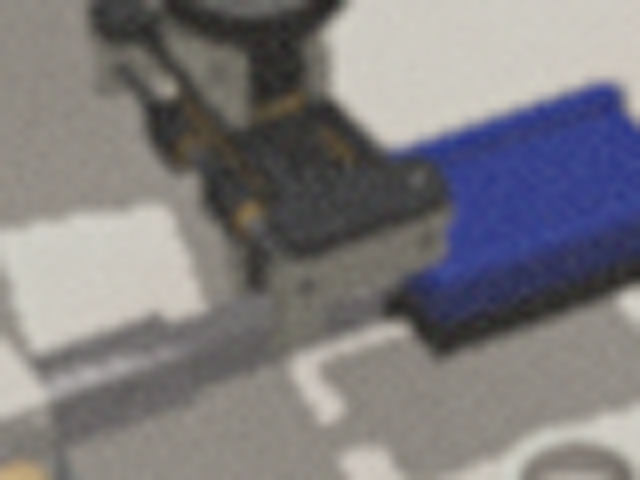

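Request:
{"name": "jog_arm", "arguments": {
  "steps": [
    [1,-0.002,0,-0.0003,0,0,0],
    [1,-0.004,0,-0.0003,0,0,0],
    [1,-0.006,0,-0.0003,0,0,0],
    [1,-0.008,0,-0.0003,0,0,0]
  ]
}}

```text
t: 21.28
tool_pos: [0.5828, -0.1433, 0.0937]
orientation: [-2.269, -2.158, -0.016]
force: [-0.4, 5.8, 1.5]
opening: 0.0213
```

Request:
{"name": "jog_arm", "arguments": {
  "steps": [
    [1,-0.001,0,0,0,0,0],
    [1,-0.002,0,0,0,0,0],
    [1,-0.003,0,0,0,0,0]
  ]
}}

```text
t: 21.65
tool_pos: [0.5827, -0.1462, 0.0938]
orientation: [-2.269, -2.158, -0.016]
force: [-0.3, 5.6, 0.5]
opening: 0.0215
```

Run:
```python
from h import *
st()
cam('scene','s18')
crop('s18',180,180,260,240,8,'s18c')
```

```text
t 21.65 tcp [ 0.5827 -0.1462  0.0938] yaw 87.12 z [ 0.001  0.014 -1.   ] F [-0.3  5.6  0.5] open 0.0215
```

View pics/s18c.png

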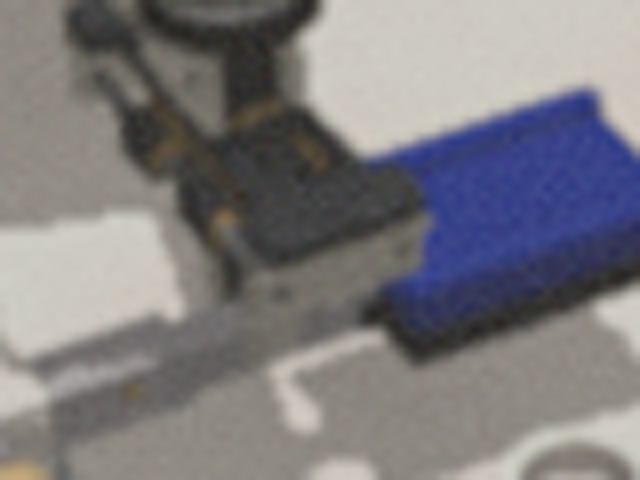

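Brass now shows through the side hole at (133,390) in the crop, not yet fully out. I go on in 1 mm steps.

Request:
{"name": "jog_arm", "arguments": {
  "steps": [
    [1,-0.0005,0,0,0,0,0],
    [1,-0.001,0,0,0,0,0],
    [1,-0.0015,0,0,0,0,0]
  ]
}}

```text
t: 22.08
tool_pos: [0.5826, -0.1493, 0.0939]
orientation: [-2.271, -2.159, -0.014]
force: [-1.5, -4.0, -0.2]
opening: 0.0213
```

Run:
```python
from h import *
st()
cam('scene','s19')
crop('s19',180,180,260,240,8,'s19c')
```

```text
t 22.07 tcp [ 0.5826 -0.1493  0.0939] yaw 87.1 z [ 0.001  0.012 -1.   ] F [-1.5 -4.  -0.2] open 0.0213
```

View pics/s19c.png

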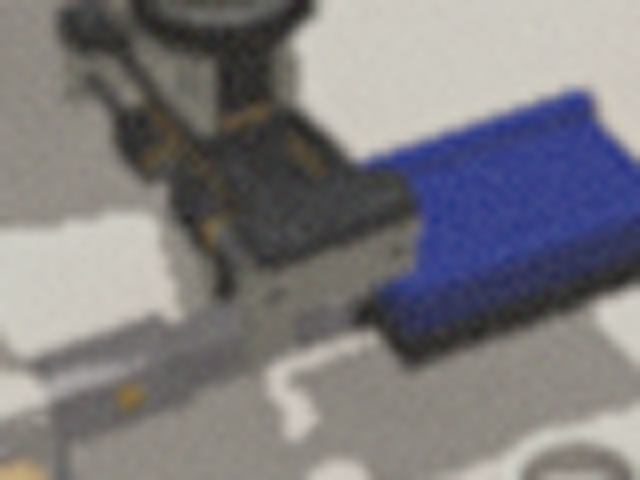

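The force flipped from +5.6 to -4 N and the tool jumped forward, with more brass showing. That is a click, so I stop pushing, let go and look at both sides.

Request:
{"name": "jog_arm", "arguments": {
  "steps": [
    [0.3,0,0,0,0,0,0],
    [0.3,0,0,0,0,0,0],
    [0.3,0,0,0,0,0,0],
    [0.3,0,0,0,0,0,0],
    [0.3,0,0,0,0,0,0]
  ]
}}

```text
t: 22.75
tool_pos: [0.5826, -0.1495, 0.0939]
orientation: [-2.271, -2.159, -0.014]
force: [0.6, 0.1, 0.6]
opening: 0.0636
```

Run:
```python
from h import *
st()
cam('scene','s20');cam('side','d20');cam('wrist','w20')
crop('s20',180,190,240,240,10,'s20c');crop('d20',230,190,300,250,8,'d20c')
```

```text
t 22.75 tcp [ 0.5826 -0.1495  0.0939] yaw 87.09 z [ 0.001  0.012 -1.   ] F [0.6 0.1 0.6] open 0.0636
```

View pics/s20c.png

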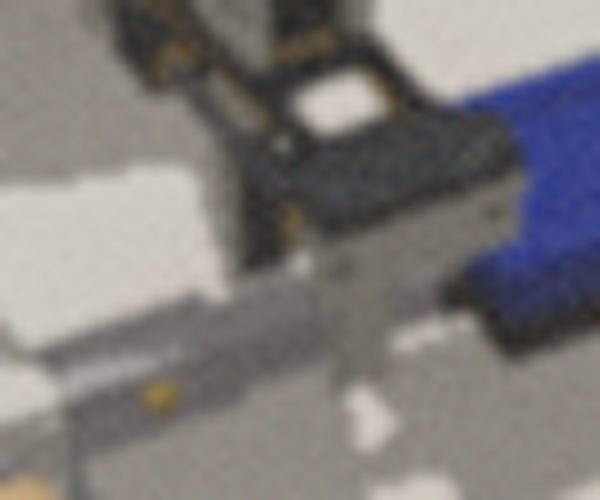

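View pics/d20c.png

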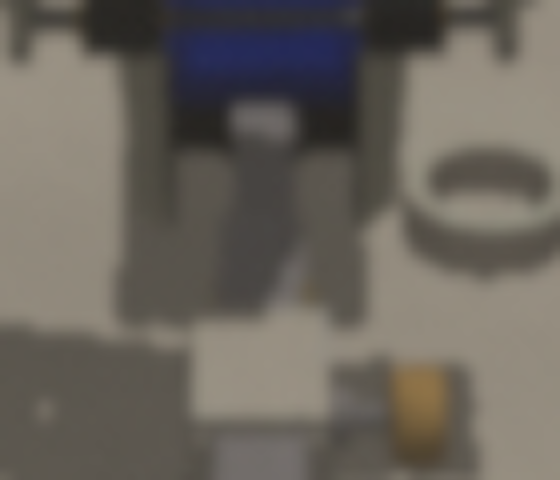

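View pics/w20.png

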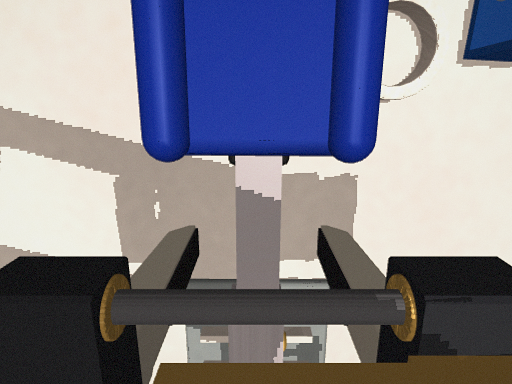

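Near button out at (162,397); far one not clearly visible. I lift off and look from above.

Request:
{"name": "jog_arm", "arguments": {
  "steps": [
    [0.2,0,0,-0.02,0,0,0],
    [0.2,0,0,-0.05,0,0,0],
    [0.2,0,0,-0.09,0,0,0],
    [0.2,0,0,-0.12,0,-0.012,0],
    [0.2,0,0,-0.12,0,-0.012,0]
  ]
}}

```text
t: 23.52
tool_pos: [0.5847, -0.1515, 0.2191]
orientation: [2.272, 2.16, 0.006]
force: [0.4, -0.1, 0.3]
opening: 0.0742
```

Request:
{"name": "jog_arm", "arguments": {
  "steps": [
    [0.2,-0.04,0,0,0,0,0],
    [0.2,-0.08,0,0,0,0,0],
    [0.2,-0.12,0,0,0,0,0],
    [0.2,-0.13,0,0,0,0,0],
    [0.2,-0.13,0,0,0,0,0]
  ]
}}

```text
t: 24.15
tool_pos: [0.5777, -0.2814, 0.2187]
orientation: [2.274, 2.159, 0.006]
force: [0.2, -0.2, 0.2]
opening: 0.0746
```

Run:
```python
from h import *
st()
cam('scene','s21');cam('side','d21');cam('wrist','w21')
crop('s21',180,190,240,240,10,'s21c');crop('d21',230,190,300,250,8,'d21c');crop('w21',180,20,340,200,4,'w21c')
```

```text
t 24.15 tcp [ 0.5777 -0.2814  0.2187] yaw 87.04 z [ 0.007 -0.002 -1.   ] F [ 0.2 -0.2  0.2] open 0.0746
```

View pics/w21c.png

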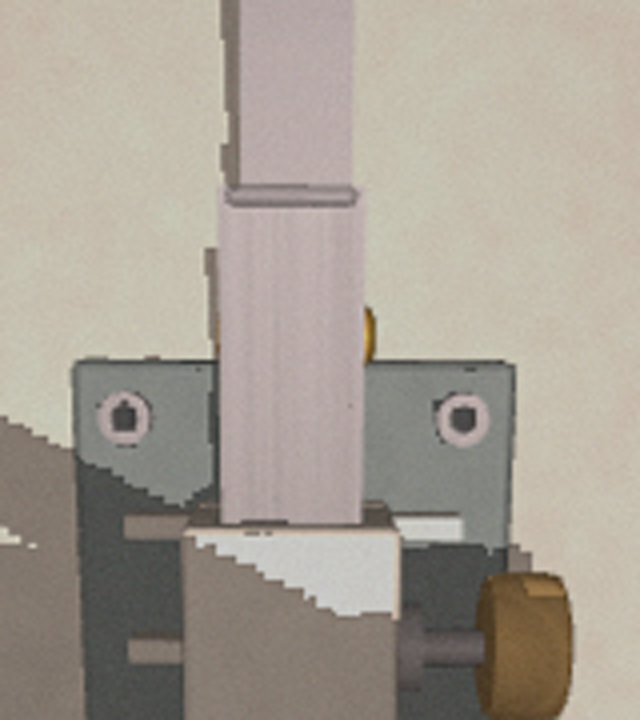

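View pics/s21c.png

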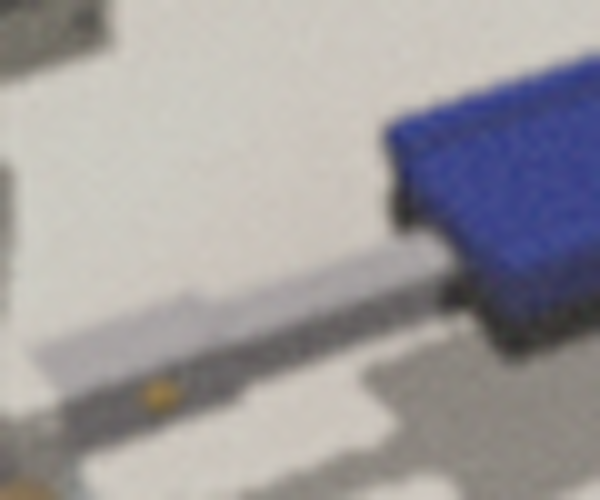

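View pics/d21c.png

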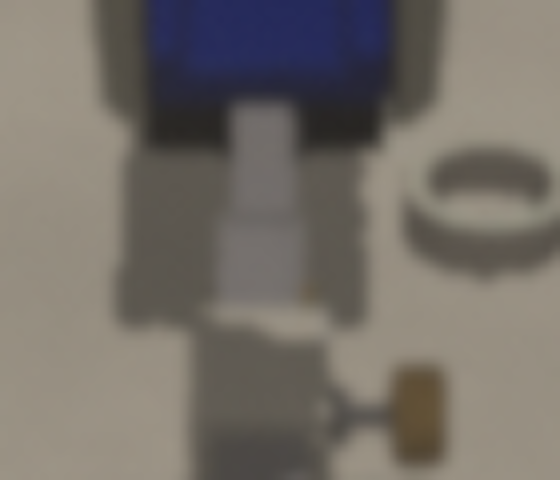

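Run:
```python
from h import *
im,K,E=load("w21")
f=lambda u,v,z: onz(K,E,(180+u/4,20+v/4),z)
m=f(291,187,.0995); b=f(371,335,.085); b2=f(371,335,.083)
u=np.array([-.0506,-.9987,0]); print("mouth",m,"btn",b,"inside",(b-m)@u,(b2-m)@u)
c=(f(218,187,.0995)+f(365,190,.0995))/2; c2=(f(221,500,.0995)+f(362,500,.0995))/2
s1=(f(240,20,.096)+f(352,20,.096))/2; s2=(f(239,175,.096)+f(354,175,.096))/2
ang=lambda a,b:np.degrees(np.arctan2(*(b-a)[1::-1])); print("tube yaw",ang(c,c2),"stem yaw",ang(s1,s2),"lateral",(s2-c)@np.array([.9987,-.0506,0]))
for n in("s21",):
    im,K,E=load(n)
    print(onz(K,E,(180+55/10,190+0/10),.085))
c=(cv2.imread("pics/scene1.png").astype(int)-cv2.imread("pics/s21.png"));print(np.abs(c).mean())
crop("s21",120,110,380,300,3,"s21b")
```

```text
mouth [ 0.58067554 -0.18104748  0.0995    ] btn [ 0.59580879 -0.20958116  0.085     ] inside 0.027730843007267397 0.02775568823183574
tube yaw -93.03918575073791 stem yaw -92.77882488774051 lateral 0.0009500446221657993
[ 0.38280213 -0.1370524   0.085     ]
8.759019639756945
```

View pics/s21b.png

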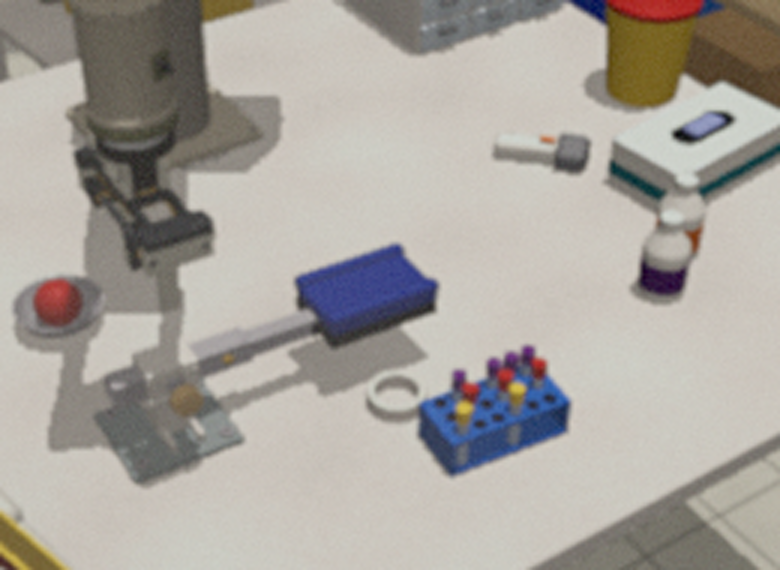

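Near button is clearly out; the far one shows only a sliver of brass. I view that side from its own side before handing in.

Request:
{"name": "jog_arm", "arguments": {
  "steps": [
    [0.2,0,-0.03,0,0,0,0],
    [0.2,0,-0.06,0,0,0,0],
    [0.2,0,-0.09,0,0,0,0],
    [0.2,0,-0.1,0,0,0,0],
    [0.2,0,-0.1,0,0,0,0]
  ]
}}

```text
t: 24.92
tool_pos: [0.4787, -0.2746, 0.2189]
orientation: [2.27, 2.161, 0.007]
force: [0.4, -0.2, 0.0]
opening: 0.0747
```

Run:
```python
from h import *
st()
im,K,E=cam('wrist','w22'); print(proj(K,E,[[.566,-.21,.085]]))
q=proj(K,E,[[.566,-.21,.085]])[0].astype(int)
x0=max(q[0]-40,0);y0=max(q[1]-35,0);crop('w22',x0,y0,x0+80,y0+70,8,'w22c')
```

```text
t 24.93 tcp [ 0.4787 -0.2746  0.2189] yaw 87.19 z [ 0.008 -0.002 -1.   ] F [ 0.4 -0.2  0. ] open 0.0747
[[355.74648787 106.88187891]]
```

View pics/w22c.png

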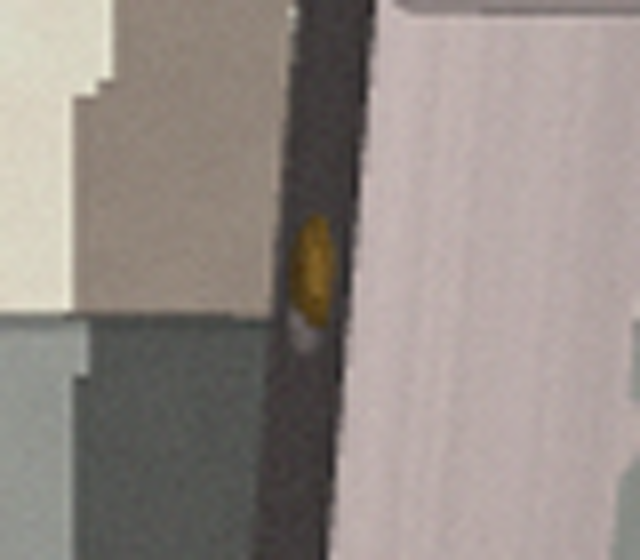

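Run:
```python
from h import *
im,K,E=load("w22")
u=np.array([-.0506,-.9987,0]);l=np.array([.9987,-.0506,0]);m=np.array([.5807,-.181,.085])
q=[355,106];x0,y0=q[0]-40,q[1]-35
big=cv2.resize(im[y0:y0+70,x0:x0+80],None,fx=8,fy=8,interpolation=cv2.INTER_CUBIC)
out=[]
for pr in(0,.0015,.003):
    b=big.copy()
    def circ(lat,r,x,c):
        t=np.linspace(0,2*np.pi,60); P=m+u*x+l*lat+np.outer(r*np.cos(t),u)+np.outer(r*np.sin(t),[0,0,1])
        p=((proj(K,E,P)-[x0,y0])*8+3.5).astype(np.int32); cv2.polylines(b,[p],True,c,1)
    circ(-.0145,.0075,.030,(0,255,0))
    top=.00095-.011-.0055+pr
    circ(top,.004,.0287,(0,0,255)); circ(top+.0015,.006,.0287,(255,0,255))
    out.append(b[140:420,200:450])
cv2.imwrite("pics/w22o.png",np.hstack(out))
```

```text
(no output)
```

View pics/w22o.png

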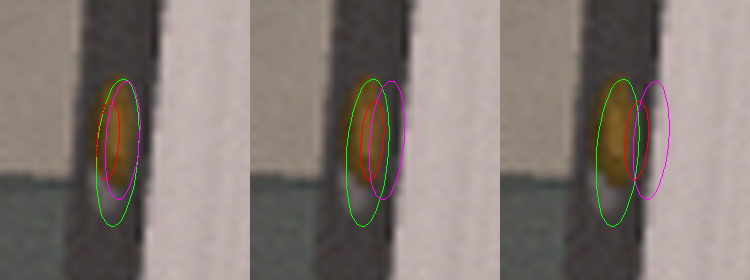

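```bash
python3 -c "
from h import *
st();print(robot.close_job())"
```

```text
t 24.98 tcp [ 0.4791 -0.2748  0.2189] yaw 87.2 z [ 0.008 -0.002 -1.   ] F [-0.2  0.3 -0.3] open 0.0743
the job is handed in; nothing more can be done
None
```

The armrest is in the bracket tube, pad up, and my last pictures show both buttons out through the side holes. I handed the job in at about 25 s; it reports no verdict.

**What I did:** I gripped the stem near the pad and slid the tip into the tube. I then regripped on the rear half of the buttons and pushed until my fingers met the rim, at about 7 N. I let go there, and the buttons stayed held down under the rim. Last, I regripped further back on the stem and pushed at about 6 N until it clicked, then released and moved clear.

**Last checks:**
- **Near button (world +x side):** clearly proud of the tube wall.
- **Far button:** its picture fits fully out better than 1.5 or 3 mm pressed in.
- **Depth:** the buttons are about 28 mm inside the mouth (27.7 mm from one view, roughly 28.5 mm from another). That puts them at the mouth-side edge of the holes but within the allowed 26.5–33.5 mm.
- **Alignment:** the stem is in line with the tube to about 0.3° and about 1 mm off the axis sideways. I did not measure pad tilt or height after release; it sagged by roughly 0.02 rad when I let go partway in.
- **Surroundings:** the bystanders in the scene view look undisturbed, and the robot touches nothing.

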